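Pry open the oil case and take off the safety cap

ROBOT

A 7-joint arm with a two-finger parallel gripper is mounted at the origin on the work surface. World frame = base frame: x ahead of the robot, y to its left, z up, the work surface at z = 0. Lengths are in m, angles in rad, forces in N, time in s.
With the tool pointing down it reaches from about 0.425 to 0.925 m from the base axis. Payload 6.8 kg.
Tool frame: the origin (TCP) lies on the centre line of the jaws, within the pads' length; the fingertips stand 25 mm ahead of it and the grasp point (between the pads) lies 6 mm ahead of it; z points along the fingers, y is the direction in which the jaws open and shut (so a half turn about z gives the same grasp; the last joint's range is limited). The gripper opens to 85 mm and grips with 20 to 120 N. Pads are 22 mm wide; open, the fingers measure 114 mm over their backs; the gripper's body (76 mm by 85 mm) begins 54 mm behind the grasp point. The pads swing forward as they close: fully open they stand 13 mm farther back than shut.
Start: joints at [-1.447, 0.477, 0.022, 1.555, -0.011, 1.109, -0.083], TCP at [0.155, 0.657, 0.224] pointing down, gripper open.
Joint ranges: [-2.96, 2.96], [-0.34, 2.1], [-1.41, 1.46], [0.24, 2.44], [-1.37, 4.51], [0.17, 1.92], [-2.96, 2.96]. Speed limits (rad/s): [2.39, 2.39, 3.14, 3.14, 3.14, 3.14, 3.14].

INTERFACE

Orientations are given as a unit quaternion [w, x, y, z].
In Python, from station import status, cams, order, models gives the robot as it stands.
- The arm moves only by the tool move_arm, never from a script. Its argument "steps" is one flat list of numbers, 7 for each row, row after row: the gripper's target within -1 to 1 (fully open at 1, half-way at 0, shut at -1), then the shift along the world's x, y, z in cm, then the turn, a rotation vector about the world's x, y, z in degrees. A call has 1 to 8 rows; each row shifts and turns the commanded pose from where the row before left it; what a row does not reach is not made up. A row lasts 1/10 s, in which the tool goes at most 50 mm and 8.59 degrees, less where a joint would pass 70% of its speed; a pose out of reach is approached as far as the arm can. A call with a gripper value outside its range is refused whole. The fingers move at their own pace and stop on an object; "newtons" is the grip in N (left out, the last holds). Time passes only in rows, so rows that do not move let the fingers close. It gives the time, the measured TCP pose, the force and the opening at its end, in the units of the state.
- status.get_obs(): the state, without advancing time (a new reading comes with each control period).
- cams.read_camera(name): name is "side" or "top"; returns a dict with "pixels" (384x512x3 uint8, red, green, blue), "mtx" (3x3 intrinsics, pixels), "T" (4x4, takes a point from camera to world coordinates). Camera axes: x right, y down, z forward; pixel columns grow to the right and rows downward; lengths in m; the calibration is good to about 2 mm. A picture is of the moment at which its call begins. There is no depth.
- order.hand_in(): hands the job in, once; it reports no verdict.
Trained networks look in the newest picture that a camera, given by its name, has taken for a name from the list of things; names that differ only in an ending like _2 or _b are one class to them, and where a whole thing is asked for, a point or a joint stands for the part that bears it (a point fixed in the world has none). Each returns a list of dicts, best first, with "score" (0 to 1); they miss things now and then, are a little off and sometimes report something else, mostly with a low value. They report only what shows in the picture. A call takes as long as a camera call. They do not tell look-alikes from the thing itself.
- models.silhouettes(camera, query): "region" (384x512 bool, what is visible of it) and "box" ([centre column, centre row, width, height] in pixels, round what is visible of it).
- models.place_of(camera, query): "position" ([row, column] in pixels: a listed point, or the origin of a listed thing).
The state is a dict: "t": time; "q": joint angles; "joint_vel": joint speeds; "joint_torque": joint torques, N m; "eef_pos": TCP position; "tool_rot": TCP orientation; "contact_force": force on the tool from outside, world axes, zero at the start; "torque": the same for the moment, N m; "gripper_width": opening from 0.0 (shut) to 1.0 (fully open).
Only numpy, scipy, OpenCV 4.12 (cv2) and the standard library are available. Lean on these libraries where they do the work, as an engineer would, in place of code of your own. Each camera call takes 0.05 s, during which the arm holds its last target.

TASK

Use the paper knife's blade in the gap under the front of the clear lid to pry the oil case open and swing the lid up and back past upright so it stays open, then lay the knife flat on the counter. Then push the oil bottle's safety cap down, twist it counter-clockwise (seen from above) about a quarter turn while it is pushed down, and lift it straight up. Finish still holding the cap level in the gripper, about 5 cm clear above the bottle's mouth, and leave the other things on the counter where they are.

Things in the scene. Friction and masses are not known exactly. Their poses are not given: they have to be found in the camera images.
- case: Open-topped pale wooden case fixed to the counter, 150 x 150 mm, walls 105 mm high and 8 mm thick, floor 6 mm. The front wall (-x, towards the robot) is only 95 mm high: a gap 10 mm high and 134 mm wide under the front edge of the closed lid. Origin: centre of its underside; z up; the lid is hinged on top of the +x wall.
- lid (a joint): Hinge of the case's clear plastic lid (150 x 150 x 6 mm, 90 g, flush with the case's outside, no handle). 0 = closed, 1.57 = upright, 1.95 = fully back at its stop. The hinge axis is the case's y axis and the front edge rises as it opens. Stiff friction hinge: about 1.2 N upward at the front edge moves it and it stays where it is left.
- lid_lip (a point): Middle of the lower edge of the lid's front end (case x = -75 mm, z = 105 mm when closed); moves with the lid.
- lid_hinge (a point): Middle of the hinge axis, on the lid's underside plane at the top of the back wall (case x = +75 mm, z = 105 mm).
- bottle: Round amber bottle fixed upright on the floor of the case: body 64 mm across up to 44 mm, then a shoulder sloping to the neck, 26 mm across from 51 mm up to the mouth at 70 mm. Origin: centre of its underside (6 mm above the counter); z up. A sprung white plunger in the mouth pushes the cap up.
- cap: Loose white ribbed safety cap, 46 mm across, 26 mm tall, 30 g. Origin: centre of its lower rim; z up. Locked: 60 mm above the bottle's origin, yaw equal to the bottle's. Spring-loaded (5 to 13 N): pushed down 3 to 6 mm (hard stop) it turns counter-clockwise seen from above; at 50 to 120 degrees it is free, rises 3 mm and lifts off. Clockwise is blocked.
- knife: Loose paper knife, 60 g: dark wooden handle 90 x 16 mm and 14 mm thick, steel blade 14 mm wide and 3 mm thick standing 110 mm out of the handle's +x end. Origin: middle of the handle's underside; x along the blade, z up. The blade's mid-plane is 7 mm above the origin. It starts lying flat to the left or to the right of the case, blade away from the robot.
- knife_tip (a point): End of the knife's blade, 155 mm from the knife's origin along its x and 7 mm above its underside.
- incense_rest: Bystander: flat wooden incense rest, 170 x 30 x 8 mm, lying on the side of the case where the knife is not. Origin under it, 10 mm from its middle towards -x.
- jar: Bystander: glass jar with metal lid, 70 mm across, 110 mm tall. Origin under its centre.
- singing_bowl: Bystander: brass bowl, 100 mm across, 55 mm tall. Origin under its centre.
- mug: Bystander: white mug, 80 mm across, 90 mm tall. Origin under its centre.
- tape: Bystander: roll of tape, 90 mm across, 20 mm tall. Origin under its centre.
- stapler: Bystander: black stapler, 120 x 34 x 45 mm. Origin under its centre.
There are look-alikes about, which are no part of the job. Of the things shaped like the knife, the wooden one is meant. What is shaped like the case but black is not meant.

How it is judged:
By the outcome, as a careful person would: the job done as asked, in the order asked, and still so for the second after the job is handed in, while the arm keeps its last pose, push and grip.
It also fails if it takes over 72 s, if anything falls off the work surface, if the arm or the gripper's body presses on something with over 40 N, if the wrist force passes 120 N, or if a joint passes its speed limit or range.

## Working session

There is one attempt and no reset: what is moved stays moved. The work goes in short steps, Python scripts to look and compute and a tool call to move; the robot and the scene stay as the last step left them, time stands still between calls to the robot, and variables do not carry over. Pictures are saved under pics/ and viewed, and the job is handed in when it is done.

Besides the shell and the picture viewer there is one more tool, called after "Call:" as name(argument=value, ...) on one line, values as JSON. move_arm: Moves the arm, as the interface text tells. Its arguments: {"type":"object","properties":{"steps":{"type":"array"},"newtons":{"type":"number"}},"required":["steps"]}

```bash
ls; mkdir -p pics; python3 - <<'E'
from station import status,cams
import cv2,numpy as np
print(status.get_obs())
for n in("side","top"):
    c=cams.read_camera(n); cv2.imwrite(f"pics/{n}0.png",cv2.cvtColor(c["pixels"],cv2.COLOR_RGB2BGR)); print(n,c["mtx"].tolist(),np.round(c["T"],4).tolist())
E
```

```text
pics
{'t': 0.0, 'q': array([-1.44708844,  0.47780725,  0.02229641,  1.55647793, -0.01150539,
        1.10932292, -0.08309902]), 'joint_vel': array([-1.16062552e-03,  6.08704544e-04, -3.08556160e-04,  1.31852740e-03,
       -9.81056639e-05, -4.51749117e-04,  1.85254505e-03]), 'joint_torque': array([ 7.16026370e-04, -5.96442103e+01,  1.60884205e+00, -2.81196731e+01,
        1.24834399e-02,  9.22757172e-03,  1.16523410e-05]), 'eef_pos': array([0.15491779, 0.6563354 , 0.22340893]), 'tool_rot': array([-5.10210389e-05,  1.15615560e-01,  9.93293588e-01, -9.42678653e-04]), 'contact_force': array([ 0.33358441, -0.16009693,  0.0297079 ]), 'torque': array([-0.00998237,  0.03089478, -0.00785102]), 'gripper_width': 0.9965123084226996}
side [[360.62249129950555, 0.0, 250.76617448154713], [0.0, 360.62249129950555, 189.54906832393053], [0.0, 0.0, 1.0]] [[0.9543, -0.2063, 0.2164, 0.2133], [-0.2987, -0.6257, 0.7206, -0.8895], [-0.0133, -0.7523, -0.6587, 0.9065], [0.0, 0.0, 0.0, 1.0]]
top [[465.33462894977976, 0.0, 257.4425303237008], [0.0, 465.33462894977976, 193.7862208220697], [0.0, 0.0, 1.0]] [[0.0211, -0.9926, 0.1192, 0.3219], [-0.9996, -0.0234, -0.0181, 0.0045], [0.0208, -0.1188, -0.9927, 1.3842], [0.0, 0.0, 0.0, 1.0]]
```

View pics/side0.png

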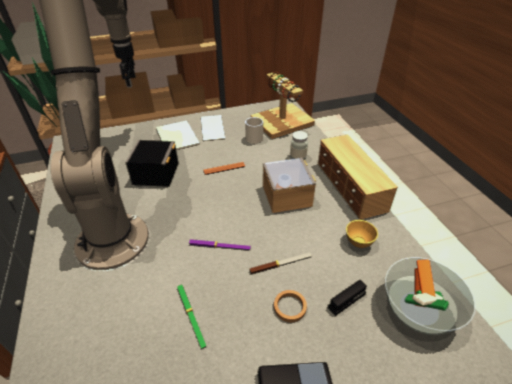

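View pics/top0.png

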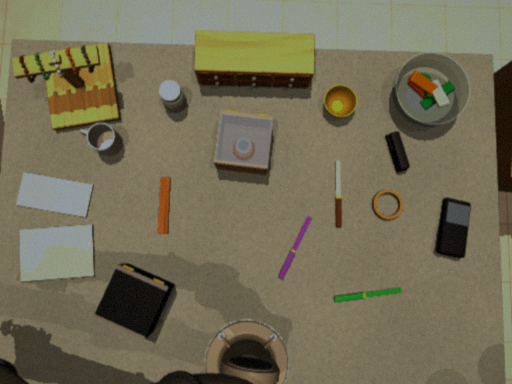

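The knife (wooden handle, steel blade) shows at top px (338,160)–(338,227). The wooden case with its clear lid is at (244,140). The black case at (136,298) and the green and purple pens are decoys or bystanders.

```bash
cat > h.py <<'E'
from station import status,cams,models
import cv2,numpy as np
from scipy.spatial.transform import Rotation as R
def cam(n,save=None):
    c=cams.read_camera(n)
    if save: cv2.imwrite(f"pics/{save}.png",cv2.cvtColor(c["pixels"],cv2.COLOR_RGB2BGR))
    return c
def proj(c,P):
    P=np.atleast_2d(P); T=np.linalg.inv(c["T"]); p=P@T[:3,:3].T+T[:3,3]; q=p@c["mtx"].T; return q[:,:2]/q[:,2:]
def ray(c,uv):
    d=c["T"][:3,:3]@np.linalg.inv(c["mtx"])@np.array([uv[0],uv[1],1.]); return c["T"][:3,3],d/np.linalg.norm(d)
def plane(c,uv,z):
    o,d=ray(c,uv); return o+d*(z-o[2])/d[2]
def tri(c1,a,c2,b):
    A=[];B=[]
    o=[];
    M=np.zeros((3,3));v=np.zeros(3)
    L=[ray(c1,a),ray(c2,b)]
    for o,d in L:
        P=np.eye(3)-np.outer(d,d); M+=P; v+=P@o
    x=np.linalg.solve(M,v); return x,[float(np.linalg.norm((np.eye(3)-np.outer(d,d))@(x-o))) for o,d in L]
def crop(c,box,s,name):
    u0,v0,u1,v1=box; im=cv2.cvtColor(c["pixels"],cv2.COLOR_RGB2BGR)[v0:v1,u0:u1]
    cv2.imwrite(f"pics/{name}.png",cv2.resize(im,None,fx=s,fy=s,interpolation=cv2.INTER_CUBIC))
E
python3 - <<'E'
from h import *
C={n:cam(n) for n in("side","top")}
for q in ["case","lid_lip","lid_hinge","bottle","cap","knife","knife_tip"]:
    for n in C:
        for r in models.place_of(n,q)[:5]: print(q,n,np.round(r["position"],1),round(r["score"],2))
crop(C["top"],(200,95,360,245),5,"topc"); crop(C["side"],(235,145,335,285),4,"sidec")
E
```

```text
case side [193.  289.2] 0.9
case side [171.6 156.3] 0.59
case top [296.5 138.4] 0.93
case top [146.2 241.9] 0.58
lid_lip side [151.7 132. ] 0.72
lid_lip side [178.3 267.6] 0.71
lid_lip side [139.2 254.9] 0.54
lid_lip top [166.3 243. ] 0.96
lid_lip top [328.1 121.5] 0.94
lid_hinge side [173.  309.2] 0.93
lid_hinge side [153.4 169.4] 0.69
lid_hinge top [114. 246.] 0.97
lid_hinge top [272.9 143. ] 0.82
bottle side [166.4 218.8] 0.18
cap side [304.7 345.8] 0.45
knife side [300.7 183.6] 0.93
knife side [268.7 260.6] 0.72
knife side [243.3 201.5] 0.56
knife top [295.8 347.1] 0.92
knife top [212.  337.7] 0.91
knife top [265.7 286.3] 0.59
knife_tip side [242.5 245.5] 0.86
knife_tip side [347.4 202.6] 0.73
knife_tip side [253.7 312.9] 0.59
knife_tip top [219.3 304.9] 0.7
knife_tip top [159.1 335.9] 0.64
```

View pics/topc.png

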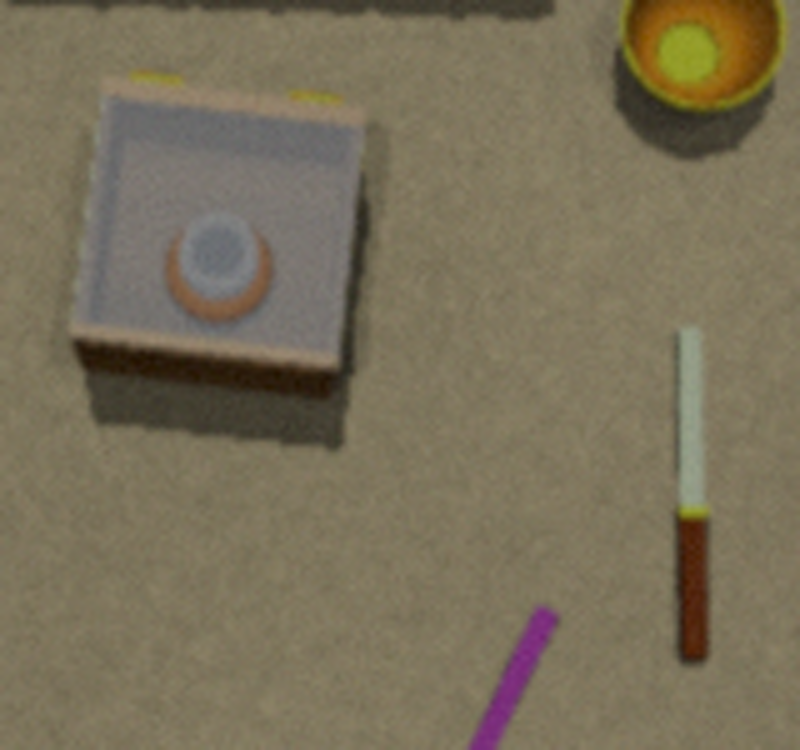

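View pics/sidec.png

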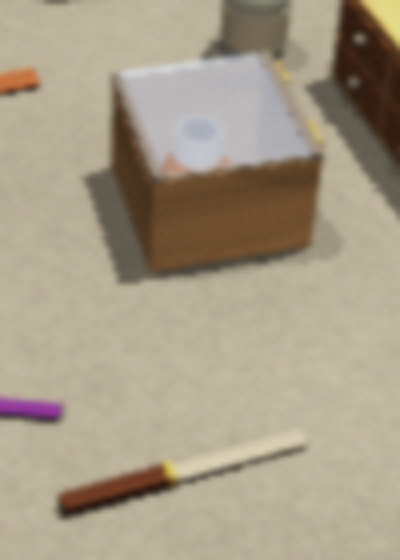

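```bash
python3 - <<'E'
from h import *
from scipy.optimize import least_squares
C={n:cam(n) for n in("side","top")}
T=lambda x,y:(200+x/5,95+y/5); S=lambda x,y:(235+x/4,145+y/4)
h=.075
obs=[("top",(h,h,.111),T(105,78)),("top",(h,-h,.111),T(366,106)),("top",(-h,-h,.111),T(338,367)),("top",(-h,h,.111),T(73,337)),
("top",(-h,-h,.0),T(329,398)),
("side",(-h,h,.111),S(114,70)),("side",(h,-h,.111),S(322,150)),("side",(-h,-h,0),S(150,271)),("side",(h,-h,0),S(311,246)),("side",(-h,-h,.111),S(155,178))]
def f(p,which=None):
    r=R.from_euler("z",p[2]); out=[]
    for n,P,uv in obs:
        if which and n!=which: continue
        out.append(proj(C[n],r.apply(P)+[p[0],p[1],0])[0]-np.array(uv))
    return np.concatenate(out)
for w in(None,"top","side"):
    s=least_squares(f,[.65,0,0],args=(w,)); print(w,s.x,np.degrees(s.x[2]),np.round(s.fun,1))
# knife
hb,jn,tp=T(692,662),T(692.5,512),T(690,327)
shb,sj,st=S(62,503),S(170,473),S(305,438)
for a,b,z in((hb,shb,.007),(jn,sj,.007),(tp,st,.007)):
    x,e=tri(C["top"],a,C["side"],b); print("tri",x,e, "top@z",plane(C["top"],a,z),"side@z",plane(C["side"],b,z))
# cap top centre
a=T(218,248);b=S(200,130)
print("cap",tri(C["top"],a,C["side"],b), plane(C["top"],a,.092))
E
```

```text
None [ 0.62781747  0.02294495 -0.09098726] -5.213185721644672 [-0.8 -0.5  0.   0.  -0.2  0.  -0.9 -0.1  0.   0.2 -0.5  1.   0.7  0.9
  0.2  0.7  0.2  0.4 -0.2  0.4]
top [ 0.62762135  0.02192778 -0.08840923] -5.065475780492037 [-0.5 -0.4  0.3  0.   0.2  0.1 -0.5  0.   0.5  0.2]
side [ 0.62926676  0.02623284 -0.09958834] -5.7059915544318995 [-0.3  0.3  0.6  0.3  0.  -0.1  0.1 -0.2 -0.4 -0.4]
tri [ 0.39425257 -0.26246194  0.01140907] [0.0019159368427268998, 0.001915936842726903] top@z [ 0.39258866 -0.26296527  0.007     ] side@z [ 0.39706795 -0.25958487  0.007     ]
tri [ 0.48202021 -0.26229963  0.01237211] [0.00048360025699137983, 0.0004836002569913999] top@z [ 0.48216859 -0.26323306  0.007     ] side@z [ 0.48412804 -0.25857678  0.007     ]
tri [ 0.59463124 -0.26134619  0.00967174] [0.0006361581778132951, 0.0006361581778131929] top@z [ 0.59453131 -0.26168091  0.007     ] side@z [ 0.59643187 -0.25952419  0.007     ]
cap (array([0.61543667, 0.02309828, 0.09409801]), [0.000511685929402094, 0.0005116859294020475]) [0.61642576 0.02301316 0.092     ]
```

Call:
move_arm(steps=[1,3.3,-3.4,0,0,0,1.7,1,3.3,-3.4,0,0,0,1.7,1,3.3,-3.4,0,0,0,1.7,1,3.3,-3.4,0,0,0,1.7,1,3.3,-3.4,0,0,0,1.7,1,3.3,-3.4,0,0,0,1.7,1,3.3,-3.4,0,0,0,1.7,1,3.3,-3.4,0,0,0,1.8], newtons=100)

```text
t: 1.8
eef_pos: [0.4203, 0.3835, 0.2247]
tool_rot: [0.0, -0.004, 1.0, 0.0]
contact_force: [0.5, 0.2, -0.7]
gripper_width: 1.003
```

Call:
move_arm(steps=[1,3.3,-3.4,0,0,0,0,1,3.3,-3.4,0,0,0,0,1,3.3,-3.4,0,0,0,0,1,3.3,-3.4,0,0,0,0,1,-0.9,-4.5,0,0,0,0,1,-0.9,-4.5,0,0,0,0,1,-0.9,-4.5,0,0,0,0,1,-0.9,-4.5,0,0,0,0])

```text
t: 2.6
eef_pos: [0.5146, 0.0672, 0.2246]
tool_rot: [0.0, -0.004, 1.0, 0.0]
contact_force: [0.9, -0.5, 0.6]
gripper_width: 0.998
```

Call:
move_arm(steps=[1,-0.9,-4.5,0,0,0,0,1,-0.9,-4.5,0,0,0,0,1,-0.9,-4.5,0,0,0,0,1,-0.9,-4.5,0,0,0,0,1,-0.9,-4.5,0,0,0,0,1,-0.9,-4.5,0,0,0,0,1,-0.4,-4.5,0,0,0,0,1,0,0,0,0,0,0])

```text
t: 3.4
eef_pos: [0.4551, -0.2529, 0.2252]
tool_rot: [0.0, 0.001, 1.0, -0.002]
contact_force: [-0.1, 0.6, 0.0]
gripper_width: 1.0
```

```bash
cat >> h.py <<'E'
def st():
    o=status.get_obs(); r=R.from_quat(np.roll(o["tool_rot"],-1)).as_matrix()
    print("t",round(o["t"],2),"pos",np.round(o["eef_pos"],4),"ytool",np.round(r[:,1],3),"ztool",np.round(r[:,2],3),"F",np.round(o["contact_force"],1),"M",np.round(o["torque"],2),"w",round(o["gripper_width"],3),"q",np.round(o["q"],2)); return o
E
python3 -c "
from h import *
st()"
```

```text
t 3.4 pos [ 0.4551 -0.2529  0.2252] ytool [ 0.002  1.    -0.003] ztool [ 0.001 -0.003 -1.   ] F [-0.1  0.6  0. ] M [ 0.03  0.01 -0.01] w 1.0 q [-0.    0.23  0.45  1.95 -0.12  0.99  2.08]
```

Call:
move_arm(steps=[1,0.1,-0.9,-4,0,0,0,1,0,0,-5,0,0,0,1,0,0,-5,0,0,0,1,0,0,-3,0,0,0,1,0,0,0,0,0,0])

```text
t: 3.9
eef_pos: [0.4554, -0.2532, 0.0509]
tool_rot: [-0.004, -0.004, 1.0, 0.001]
contact_force: [-0.4, 0.0, 0.5]
gripper_width: 1.0
```

```bash
python3 -c "
from h import *
st()
c=cam('top','t1');d=cam('side','s1');crop(c,(280,140,400,260),5,'t1c');crop(d,(220,200,340,300),5,'s1c')"
```

```text
t 3.9 pos [ 0.4554 -0.2532  0.0509] ytool [-0.008  1.     0.003] ztool [-0.007  0.003 -1.   ] F [-0.4  0.   0.5] M [-0.03  0.01 -0.03] w 1.0 q [ 0.1   0.5   0.36  2.07 -0.29  0.63  2.23]
```

View pics/s1c.png

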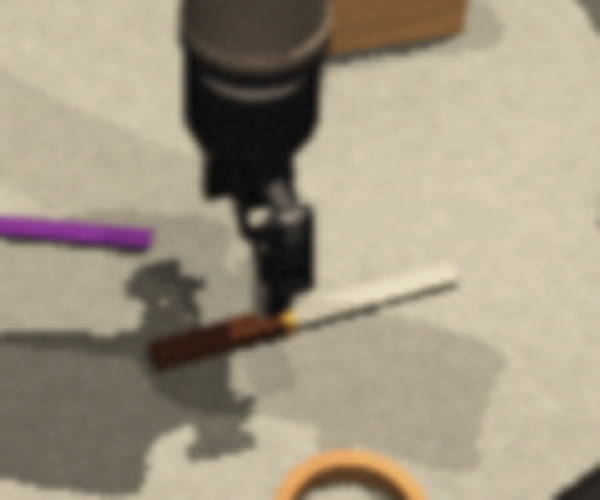

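View pics/t1c.png

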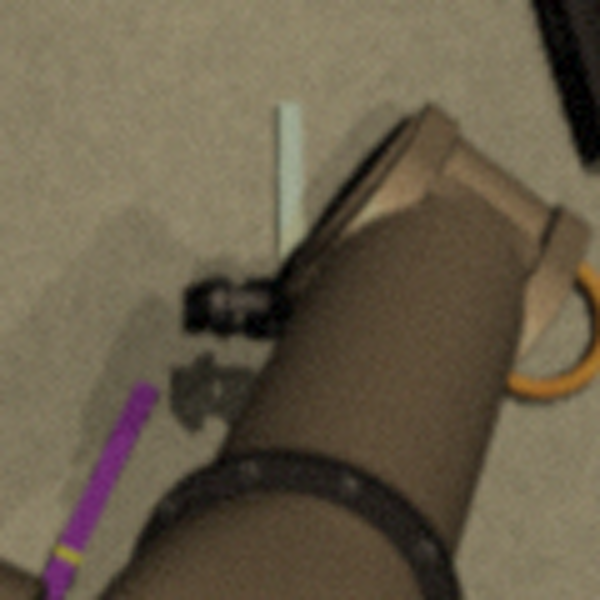

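Call:
move_arm(steps=[1,0,-0.9,0,0,0,0,1,0,0,0,0,0,0])

```text
t: 4.2
eef_pos: [0.4595, -0.2663, 0.0566]
tool_rot: [0.002, -0.003, 1.0, -0.001]
contact_force: [-0.2, 0.2, 0.5]
gripper_width: 1.002
```

```bash
python3 -c "
from h import *
st()"
```

```text
t 4.2 pos [ 0.4595 -0.2663  0.0566] ytool [-0.006  1.    -0.002] ztool [ 0.004 -0.002 -1.   ] F [-0.2  0.2  0.5] M [-0.   -0.03  0.04] w 1.002 q [ 0.12  0.49  0.36  2.06 -0.29  0.64  2.25]
```

Call:
move_arm(steps=[1,0,0,0,0,0,0,1,0,0,0,0,0,0])

```text
t: 4.4
eef_pos: [0.4586, -0.2642, 0.0553]
tool_rot: [0.001, -0.004, 1.0, -0.0]
contact_force: [0.2, -0.5, -0.4]
gripper_width: 1.003
```

Call:
move_arm(steps=[1,0,0.3,0,0,0,0,1,0,0,0,0,0,0])

```text
t: 4.6
eef_pos: [0.4581, -0.2603, 0.0545]
tool_rot: [-0.0, -0.004, 1.0, 0.0]
contact_force: [1.2, 0.1, -0.6]
gripper_width: 1.001
```

```bash
python3 -c "
from h import *
st()"
```

```text
t 4.6 pos [ 0.4581 -0.2603  0.0545] ytool [-0.008  1.     0.   ] ztool [-0.  0. -1.] F [ 1.2  0.1 -0.6] M [-0.01 -0.01  0.  ] w 1.001 q [ 0.11  0.49  0.36  2.06 -0.29  0.63  2.24]
```

Call:
move_arm(steps=[1,0,-0.1,-1.4,0,0,0,1,0,0,-1.3,0,0,0,1,0,0,0,0,0,0,1,0,0,0,0,0,0,1,0,0,0,0,0,0])

```text
t: 5.1
eef_pos: [0.458, -0.2622, 0.0273]
tool_rot: [-0.0, -0.004, 1.0, -0.0]
contact_force: [0.3, -0.1, 0.7]
gripper_width: 1.002
```

Call:
move_arm(steps=[-1,0,0,0,0,0,0,-1,0,0,0,0,0,0,-1,0,0,0,0,0,0,-1,0,0,0,0,0,0,-1,0,0,0,0,0,0,-1,0,0,0,0,0,0,-1,0,0,0,0,0,0,-1,0,0,0,0,0,0], newtons=110)

```text
t: 5.9
eef_pos: [0.4581, -0.262, 0.0274]
tool_rot: [-0.0, -0.004, 1.0, 0.0]
contact_force: [0.1, -0.1, -0.2]
gripper_width: 0.002
```

```bash
python3 -c "
from h import *
st()"
```

```text
t 5.9 pos [ 0.4581 -0.262   0.0274] ytool [-0.007  1.     0.   ] ztool [-0.  0. -1.] F [ 0.1 -0.1 -0.2] M [0.02 0.04 0.04] w 0.002 q [ 0.14  0.54  0.33  2.07 -0.31  0.58  2.27]
```

```bash
python3 -c "
from h import *
c=cam('top','t2');d=cam('side','s2');crop(c,(280,140,400,260),5,'t2c');crop(d,(220,200,340,300),5,'s2c')"
```

```text
(no output)
```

View pics/s2c.png

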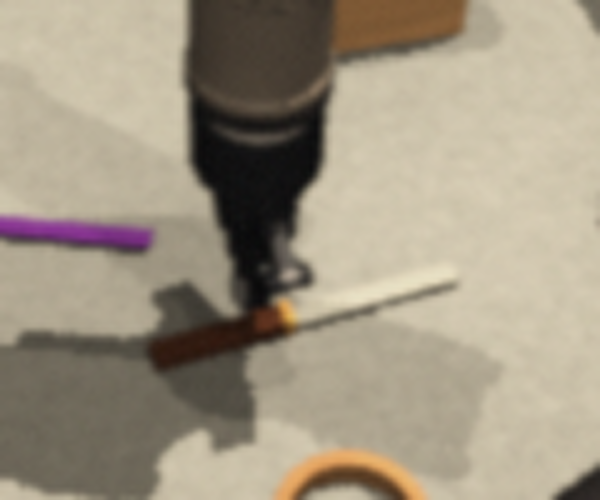

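View pics/t2c.png

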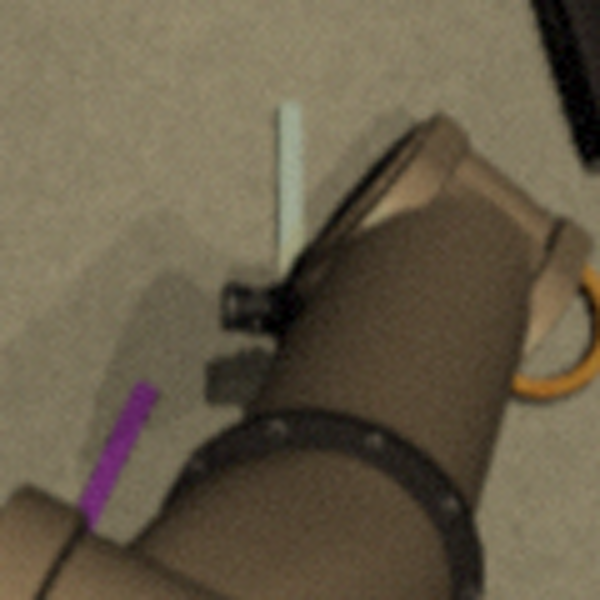

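```bash
python3 -c "
from h import *
o=st()
c=cam('top');d=cam('side')
p=o['eef_pos']
P=[p,p-[0,0,.025],p+[0,.03,-.02],p+[0,-.03,-.02]]
print((proj(c,P)-[280,140])*5);print((proj(d,P)-[220,200])*5)
crop(d,(240,230,310,280),10,'s3c')
"
```

```text
t 6.0 pos [ 0.4581 -0.262   0.0274] ytool [-0.007  1.     0.   ] ztool [-0.  0. -1.] F [-0.4 -0.1  0.6] M [-0.03  0.    0.02] w 0.002 q [ 0.14  0.54  0.33  2.07 -0.31  0.58  2.27]
[[297.14989263 323.84932678]
 [288.97700292 327.83165712]
 [240.45523421 325.89071226]
 [340.68186446 328.20155158]]
[[250.03959475 310.59735993]
 [249.14407522 335.97590571]
 [233.038828   293.31047898]
 [266.2575974  370.12493121]]
```

View pics/s3c.png

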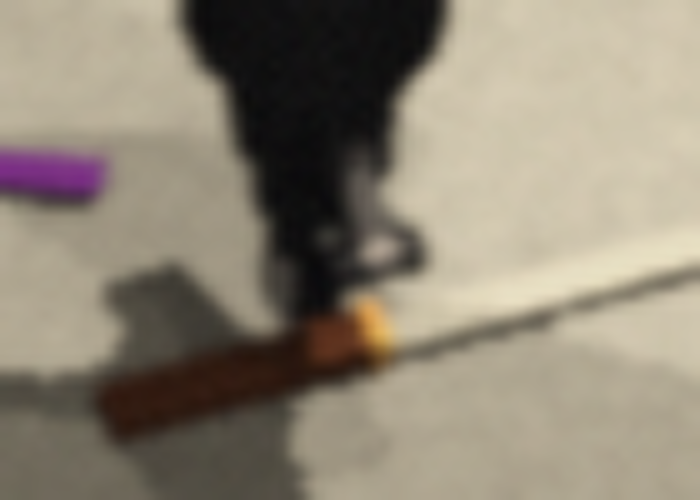

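```bash
python3 -c "
from h import *
o=status.get_obs();p=o['eef_pos']
c=cam('top');d=cam('side')
# open state s1
q=np.array([.4554,-.2532,.0509])
P=[q+[0,.043,-.012],q+[0,-.043,-.012],q+[0,.057,-.012],q+[0,-.057,-.012]]
print((proj(c,P)-[280,140])*5);print((proj(d,P)-[220,200])*5)
print('tip px on y plane', [ (lambda o,r:o+r*(y-o[1])/r[1])(*ray(d,(271,262))) for y in(-.262,-.24,-.22)])
s=d['pixels'];
cv2.imwrite('pics/s4.png',cv2.resize(cv2.cvtColor(np.clip(s.astype(float)*2.5,0,255).astype('uint8'),cv2.COLOR_RGB2BGR)[180:290,225:325],None,fx=6,fy=5.4,interpolation=cv2.INTER_CUBIC))
s=cv2.imread('pics/s1.png')
cv2.imwrite('pics/s5.png',cv2.resize(np.clip(s.astype(float)*2.5,0,255).astype('uint8')[180:290,225:325],None,fx=6,fy=5.4,interpolation=cv2.INTER_CUBIC))
"
```

```text
[[212.37914347 324.45501707]
 [359.40677869 327.84581326]
 [188.41237481 323.90228813]
 [383.30952147 328.3970656 ]]
[[218.10414895 235.44003434]
 [265.93980728 344.67893859]
 [210.81639727 218.79751211]
 [274.2658545  363.6925428 ]]
tip px on y plane [array([ 0.46124611, -0.262     ,  0.0266578 ]), array([ 0.46993993, -0.24      , -0.00418966]), array([ 0.47784341, -0.22      , -0.0322328 ])]
```

View pics/s4.png

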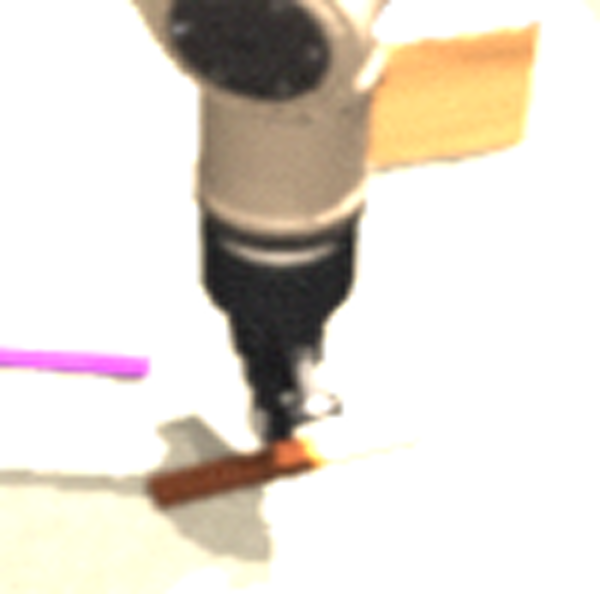

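View pics/s5.png

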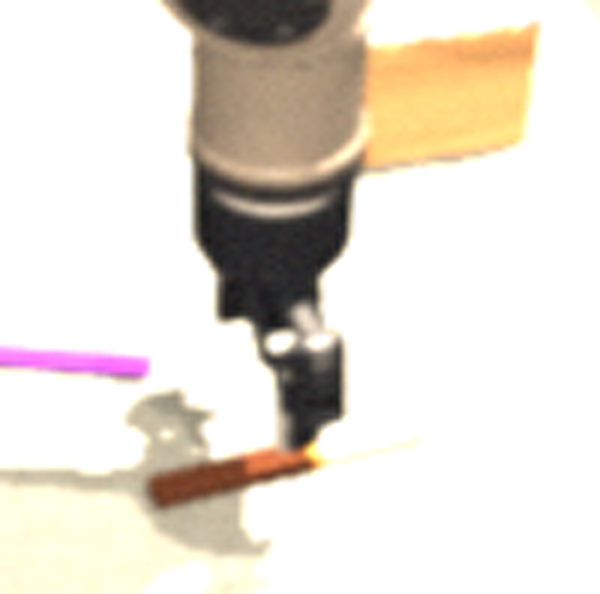

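Call:
move_arm(steps=[1,0,0,0.5,0,0,0,1,0,0,0,0,0,0,1,0,0,0,0,0,0,1,0,0,-1,0,0,0,1,0,0,-1,0,0,0,1,0,0,0,0,0,0,1,0,0,0,0,0,0])

```text
t: 6.9
eef_pos: [0.4575, -0.2619, 0.0117]
tool_rot: [-0.001, -0.004, 1.0, 0.0]
contact_force: [0.1, -0.8, 0.2]
gripper_width: 1.001
```

```bash
python3 -c "
from h import *
st()
d=cam('side')
s=d['pixels'];
cv2.imwrite('pics/s6.png',cv2.resize(cv2.cvtColor(np.clip(s.astype(float)*2,0,255).astype('uint8'),cv2.COLOR_RGB2BGR)[200:290,225:325],None,fx=6,fy=6,interpolation=cv2.INTER_CUBIC))
c=cam('top')
s=c['pixels'];
cv2.imwrite('pics/t6.png',cv2.resize(cv2.cvtColor(np.clip(s.astype(float)*2,0,255).astype('uint8'),cv2.COLOR_RGB2BGR)[150:250,290:390],None,fx=6,fy=6,interpolation=cv2.INTER_CUBIC))
"
```

```text
t 6.9 pos [ 0.4575 -0.2619  0.0117] ytool [-0.007  1.     0.001] ztool [-0.001  0.001 -1.   ] F [ 0.1 -0.8  0.2] M [-0.03 -0.   -0.05] w 1.001 q [ 0.15  0.57  0.32  2.07 -0.33  0.55  2.28]
```

View pics/s6.png

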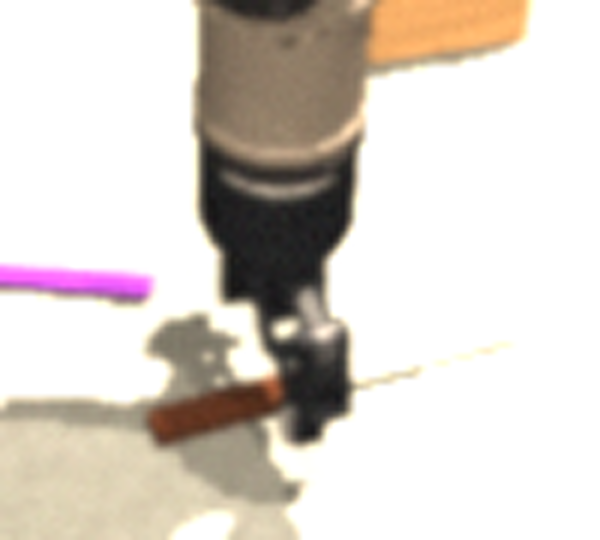

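View pics/t6.png

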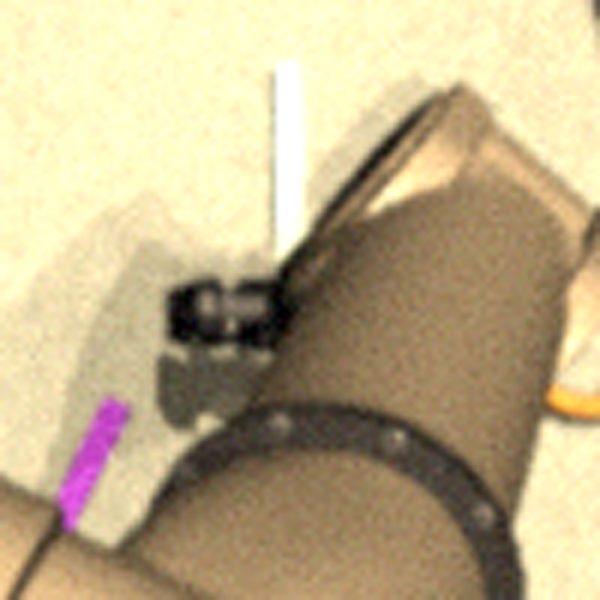

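Call:
move_arm(steps=[-0.35,0,0,0,0,0,0,-0.35,0,0,0,0,0,0,-0.35,0,0,-0.3,0,0,0,-0.35,0,0,0,0,0,0])

```text
t: 7.4
eef_pos: [0.4579, -0.2619, 0.0092]
tool_rot: [-0.0, -0.004, 1.0, 0.0]
contact_force: [1.0, 0.5, 0.1]
gripper_width: 0.337
```

Call:
move_arm(steps=[-0.35,0,0,-0.3,0,0,0,-0.35,0,0,0,0,0,0])

```text
t: 7.6
eef_pos: [0.4578, -0.2619, 0.006]
tool_rot: [-0.0, -0.004, 1.0, 0.0]
contact_force: [-0.4, 0.3, 0.1]
gripper_width: 0.324
```

```bash
python3 -c "
from h import *
st()
d=cam('side')
s=d['pixels'];
cv2.imwrite('pics/s7.png',cv2.resize(cv2.cvtColor(np.clip(s.astype(float)*2,0,255).astype('uint8'),cv2.COLOR_RGB2BGR)[200:290,225:325],None,fx=6,fy=6,interpolation=cv2.INTER_CUBIC))
"
```

```text
t 7.6 pos [ 0.4578 -0.2619  0.006 ] ytool [-0.007  1.     0.   ] ztool [-0.001  0.    -1.   ] F [-0.4  0.3  0.1] M [ 0.03 -0.04  0.04] w 0.324 q [ 0.16  0.58  0.31  2.07 -0.33  0.54  2.29]
```

View pics/s7.png

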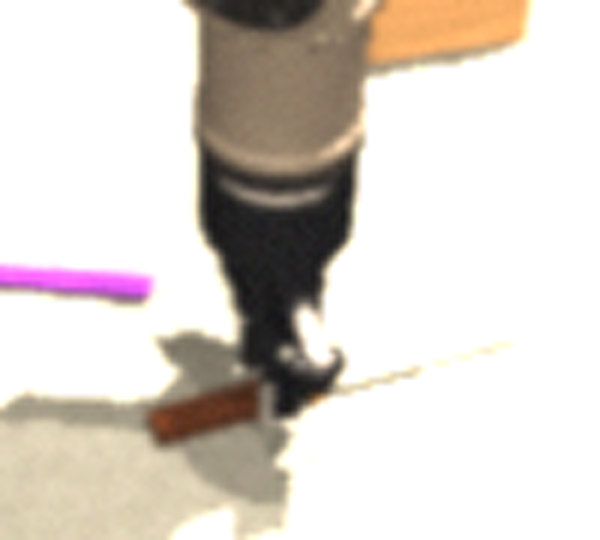

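Call:
move_arm(steps=[-0.35,0,0,-0.2,0,0,0,-0.35,0,0,0,0,0,0])

```text
t: 7.85
eef_pos: [0.458, -0.262, 0.0042]
tool_rot: [-0.0, -0.004, 1.0, 0.0]
contact_force: [-0.2, -0.5, 0.3]
gripper_width: 0.323
```

Call:
move_arm(steps=[-0.35,0,0,-0.2,0,0,0,-0.35,0,0,0,0,0,0])

```text
t: 8.05
eef_pos: [0.458, -0.262, 0.0022]
tool_rot: [-0.0, -0.004, 1.0, 0.0]
contact_force: [-0.1, 0.7, 0.2]
gripper_width: 0.324
```

Call:
move_arm(steps=[-0.6,0,0,0,0,0,0,-0.6,0,0,0,0,0,0,-1,0,0,0,0,0,0,-1,0,0,0,0,0,0], newtons=40)

```text
t: 8.45
eef_pos: [0.4581, -0.262, 0.0026]
tool_rot: [0.0, -0.004, 1.0, 0.0]
contact_force: [0.0, 1.6, 2.6]
gripper_width: 0.17
```

```bash
python3 -c "
from h import *
st()
d=cam('side')
s=d['pixels'];
cv2.imwrite('pics/s8.png',cv2.resize(cv2.cvtColor(np.clip(s.astype(float)*2,0,255).astype('uint8'),cv2.COLOR_RGB2BGR)[200:290,225:325],None,fx=6,fy=6,interpolation=cv2.INTER_CUBIC))
"
```

```text
t 8.45 pos [ 0.4581 -0.262   0.0026] ytool [-0.007  1.     0.   ] ztool [ 0.  0. -1.] F [0.  1.6 2.6] M [0.18 0.19 0.03] w 0.17 q [ 0.16  0.58  0.31  2.07 -0.34  0.53  2.29]
```

View pics/s8.png

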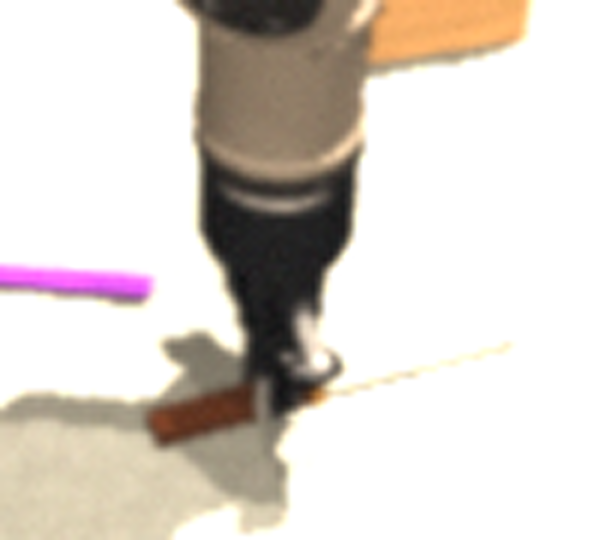

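Call:
move_arm(steps=[-1,0,0,0,0,0,0,-1,0,0,0,0,0,0,-1,0,0,2,0,0,0,-1,0,0,4,0,0,0,-1,0,0,4,0,0,0,-1,0,0,4,0,0,0,-1,0,0,0,0,0,0,-1,0,0,0,0,0,0], newtons=110)

```text
t: 9.3
eef_pos: [0.4585, -0.262, 0.143]
tool_rot: [0.001, -0.004, 1.0, -0.0]
contact_force: [-0.1, -1.0, -0.6]
gripper_width: 0.126
```

```bash
python3 -c "
from h import *
o=st()
d=cam('side','s9');c=cam('top','t9')
for n in('side','top'):
  for r in models.place_of(n,'knife_tip')[:4]: print(n,np.round(r['position'],1),round(r['score'],2))
crop(d,(220,140,350,280),5,'s9c');crop(c,(280,120,400,260),5,'t9c')
p=o['eef_pos']; print(proj(d,[p+[.1365,0,.0045]]),proj(c,[p+[.1365,0,.0045]]))
"
```

```text
t 9.3 pos [ 0.4585 -0.262   0.143 ] ytool [-0.008  1.    -0.   ] ztool [ 0.002 -0.    -1.   ] F [-0.1 -1.  -0.6] M [ 0.04  0.03 -0.02] w 0.126 q [ 0.05  0.36  0.44  2.01 -0.2   0.82  2.18]
side [348.3 201.1] 0.86
side [225.  315.8] 0.67
side [246.3 246.7] 0.51
top [148.2 345.4] 0.65
top [216.7 306.2] 0.56
top [290.6 398.6] 0.42
[[315.92857726 224.25608916]] [[348.07367277 150.39917238]]
```

View pics/s9c.png

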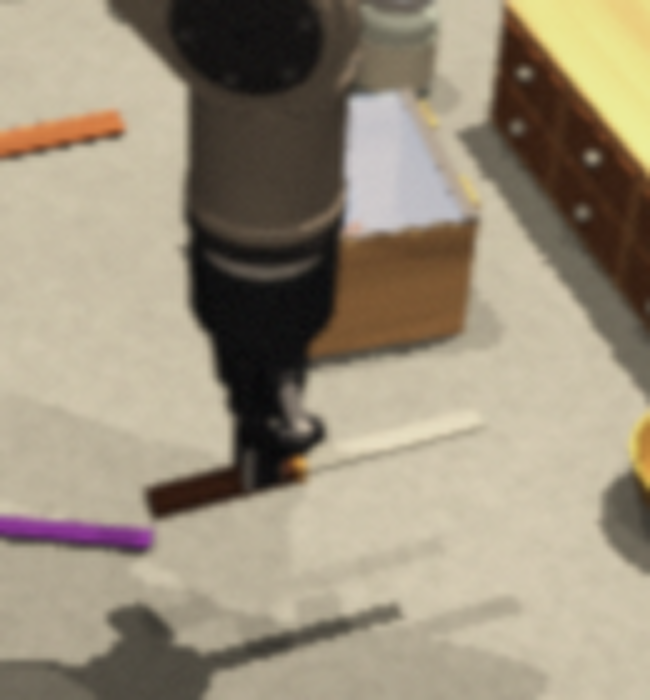

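View pics/t9c.png

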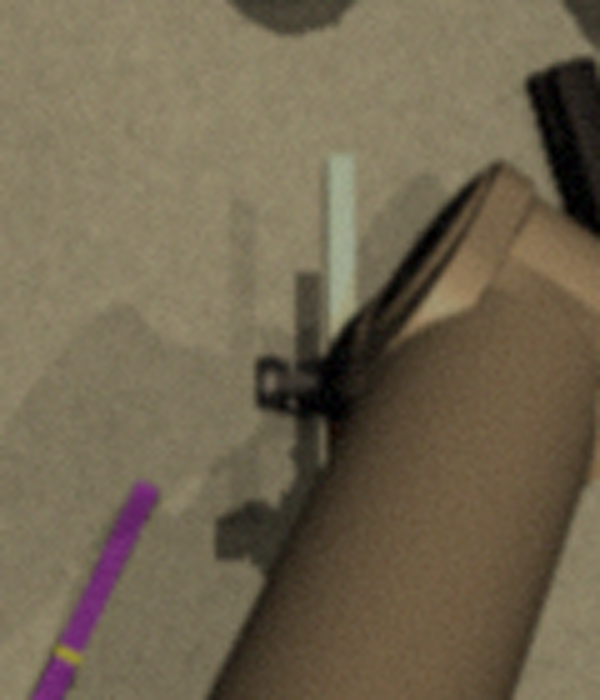

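Call:
move_arm(steps=[-1,-0.5,3,0,0,0,8,-1,-0.5,3,0,0,0,8,-1,-0.5,3,0,0,0,8,-1,-0.5,3,0,0,0,8,-1,-0.6,2.9,0,0,0,7.6,-1,0,0,0,0,0,0,-1,0,0,0,0,0,0,-1,0,0,0,0,0,0])

```text
t: 10.3
eef_pos: [0.4319, -0.1141, 0.142]
tool_rot: [-0.0, -0.341, 0.94, -0.0]
contact_force: [0.4, 0.1, -0.7]
gripper_width: 0.134
```

```bash
cat >> h.py <<'E'
def look(k,sb,tb,s=5,g=1.5):
    d=cam('side');c=cam('top')
    for x,b,n in((d,sb,'s'),(c,tb,'t')):
        im=cv2.cvtColor(np.clip(x['pixels'].astype(float)*g,0,255).astype('uint8'),cv2.COLOR_RGB2BGR)[b[1]:b[3],b[0]:b[2]]
        cv2.imwrite(f'pics/{n}{k}.png',cv2.resize(im,None,fx=s,fy=s,interpolation=cv2.INTER_CUBIC))
    return d,c
def tip(o,L=.1365,dz=.0045):
    r=R.from_quat(np.roll(o["tool_rot"],-1)).as_matrix(); return o['eef_pos']-L*r[:,0]-dz*r[:,2]
E
python3 -c "
from h import *
o=st()
d,c=look(10,(220,140,350,260),(190,90,320,230))
p=tip(o);print(p,(proj(d,p)-[220,140])*5,(proj(c,p)-[190,90])*5)
"
```

```text
t 10.3 pos [ 0.4319 -0.1141  0.142 ] ytool [-0.641  0.768  0.   ] ztool [-0.001 -0.    -1.   ] F [ 0.4  0.1 -0.7] M [-0.05 -0.02 -0.  ] w 0.134 q [-0.1   0.21  0.25  2.18 -0.07  0.76  2.46]
[ 0.53671501 -0.02655032  0.14637642] [[246.07130372 194.99272751]] [[355.37397057 397.60466524]]
```

View pics/s10.png

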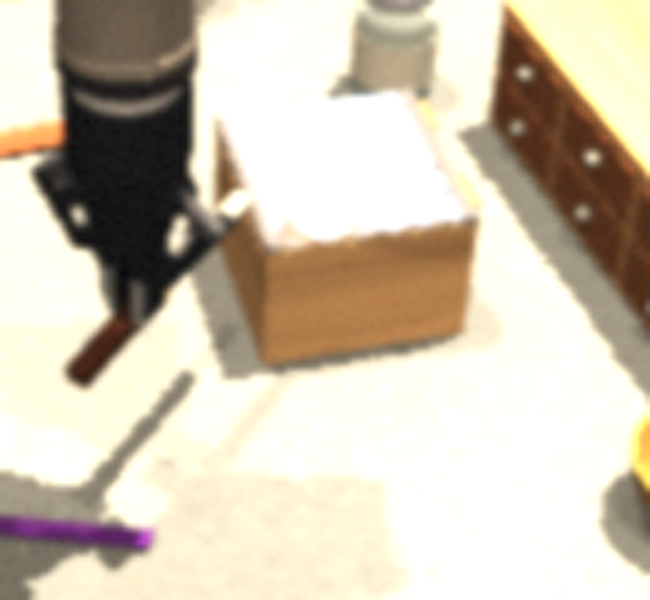

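View pics/t10.png

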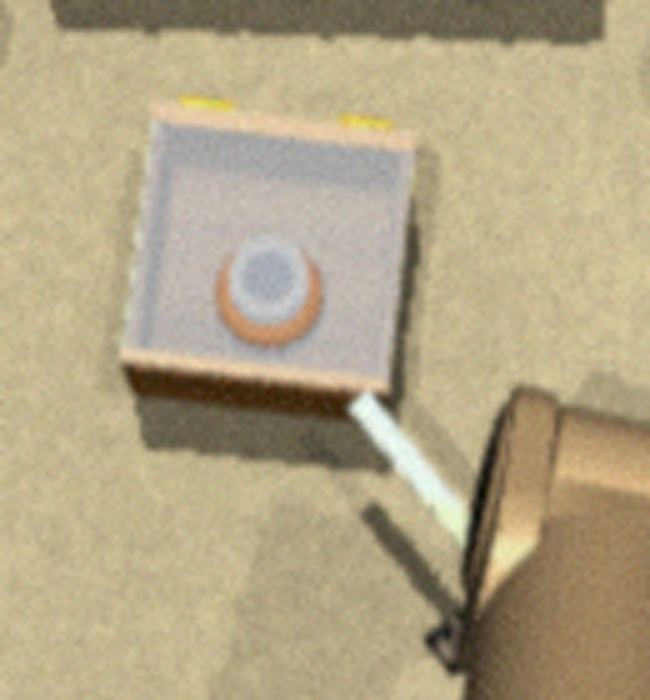

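Call:
move_arm(steps=[-1,0,1.5,0,0,0,0,-1,0,0,-2.3,0,0,0,-1,0,0,-2.3,0,0,0,-1,0,0,0,0,0,0,-1,0,0,0,0,0,0,-1,0,0,0,0,0,0])

```text
t: 11.0
eef_pos: [0.4328, -0.0985, 0.0973]
tool_rot: [0.001, -0.342, 0.94, -0.0]
contact_force: [0.7, 0.6, -0.6]
gripper_width: 0.13
```

```bash
python3 -c "
from h import *
o=st()
d,c=look(11,(220,160,300,230),(220,130,300,200),8,1.2)
p=tip(o);print(p,(proj(d,p)-[220,160])*8,(proj(c,p)-[220,130])*8)
"
```

```text
t 11.0 pos [ 0.4328 -0.0985  0.0973] ytool [-0.642  0.766 -0.001] ztool [ 0.001 -0.    -1.   ] F [ 0.7  0.6 -0.6] M [ 0.   -0.06  0.02] w 0.13 q [-0.11  0.29  0.22  2.22 -0.1   0.64  2.46]
[ 0.53741366 -0.01087047  0.10190016] [[380.82447983 209.75330042]] [[280.08878986 334.83700594]]
```

View pics/s11.png

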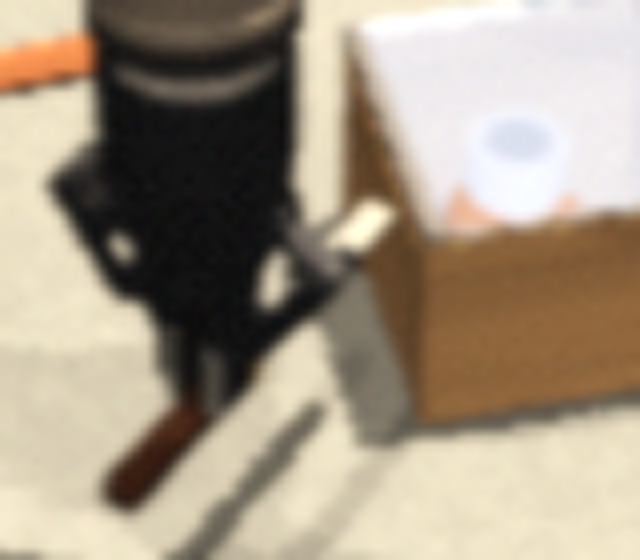

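View pics/t11.png

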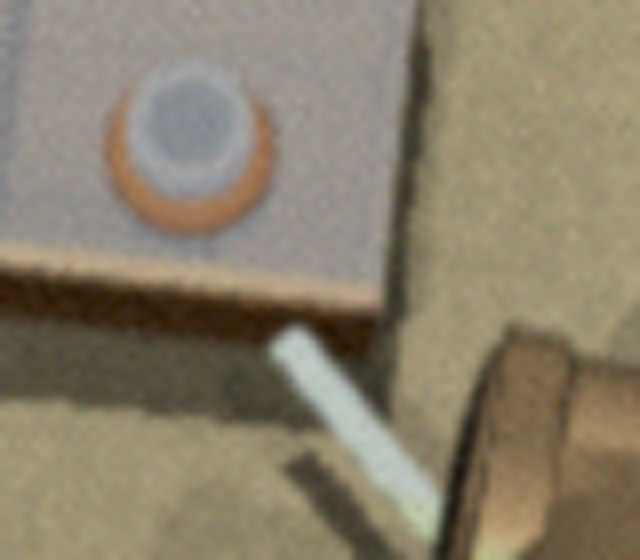

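Call:
move_arm(steps=[-1,0,0,-0.15,0,0,0,-1,1.2,1,0,0,0,0,-1,1.2,1,0,0,0,0,-1,0,0,0,0,0,0,-1,0,0,0,0,0,0])

```text
t: 11.6
eef_pos: [0.4566, -0.0773, 0.0948]
tool_rot: [-0.0, -0.343, 0.939, 0.0]
contact_force: [0.0, -0.2, -0.5]
gripper_width: 0.127
```

```bash
python3 -c "
from h import *
o=st()
d,c=look(12,(220,160,300,230),(220,130,300,200),8,1.2)
p=tip(o);print(p,(proj(d,p)-[220,160])*8,(proj(c,p)-[220,130])*8)
"
```

```text
t 11.6 pos [ 0.4566 -0.0773  0.0948] ytool [-0.644  0.765  0.   ] ztool [-0. -0. -1.] F [ 0.  -0.2 -0.5] M [-0.07  0.05 -0.  ] w 0.127 q [-0.15  0.32  0.21  2.18 -0.11  0.66  2.41]
[0.56102181 0.01067886 0.09929362] [[415.47941979 172.56073202]] [[219.93647816 268.05063458]]
```

View pics/s12.png

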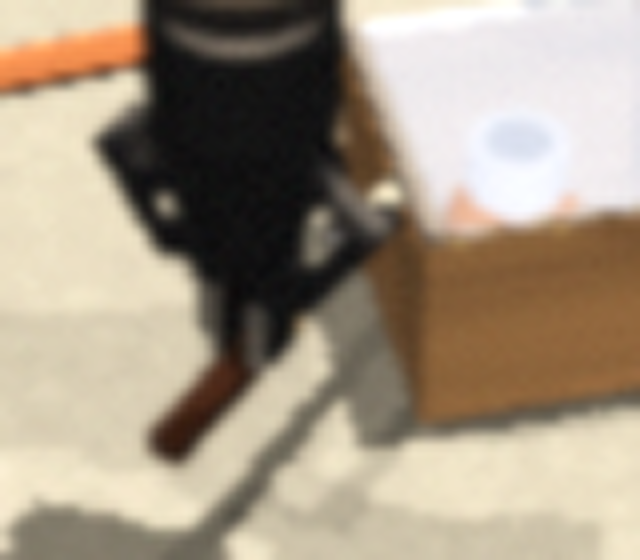

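View pics/t12.png

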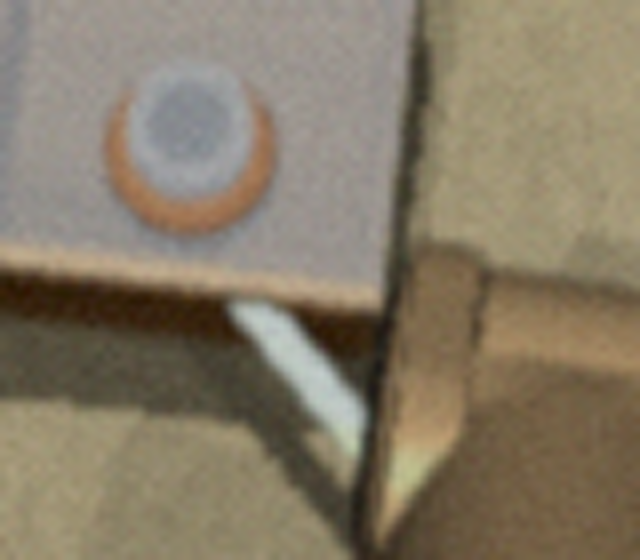

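Call:
move_arm(steps=[-1,1.2,1,0,0,0,0,-1,1.2,1,0,0,0,0,-1,0,0,0,0,0,0,-1,0,0,0,0,0,0])

```text
t: 12.1
eef_pos: [0.4805, -0.0575, 0.0948]
tool_rot: [-0.0, -0.343, 0.939, -0.0]
contact_force: [0.5, 0.5, -0.5]
gripper_width: 0.13
```

```bash
python3 -c "
from h import *
o=st()
d,c=look(13,(220,160,300,230),(220,130,300,200),8,1.2)
p=tip(o);print(p,(proj(d,p)-[220,160])*8,(proj(c,p)-[220,130])*8)
"
```

```text
t 12.1 pos [ 0.4805 -0.0575  0.0948] ytool [-0.644  0.765  0.   ] ztool [-0. -0. -1.] F [ 0.5  0.5 -0.5] M [-0.04  0.03 -0.01] w 0.13 q [-0.18  0.35  0.21  2.13 -0.11  0.67  2.37]
[0.5849342  0.03041194 0.09928716] [[451.19834288 134.44193984]] [[165.32233291 199.56305408]]
```

View pics/t13.png

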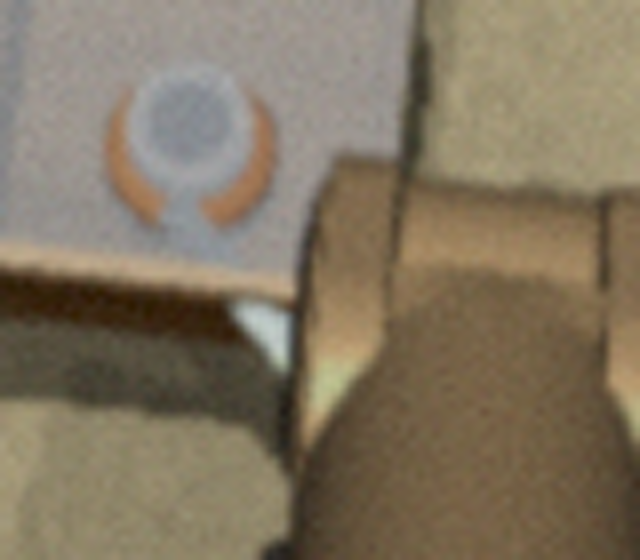

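Call:
move_arm(steps=[-1,0,0,0.6,0,0,0,-1,0.1,0,0.9,0,0,0,-1,0.1,0,1,0,0,0,-1,0.3,0,1,0,0,0,-1,0.3,0,1,0,0,0,-1,0,0,0,0,0,0])

```text
t: 12.8
eef_pos: [0.4899, -0.0581, 0.1418]
tool_rot: [0.002, -0.342, 0.94, -0.001]
contact_force: [0.3, 0.2, -2.0]
gripper_width: 0.131
```

```bash
python3 -c "
from h import *
o=st()
d,c=look(14,(210,110,340,230),(200,90,330,210),5,1.2)
p=tip(o);print(p,(proj(d,p)-[210,110])*5,(proj(c,p)-[200,90])*5)
"
```

```text
t 12.8 pos [ 0.4899 -0.0581  0.1418] ytool [-0.643  0.766 -0.002] ztool [ 0.004  0.    -1.   ] F [ 0.3  0.2 -2. ] M [-0.09  0.05 -0.01] w 0.131 q [-0.2   0.28  0.22  2.08 -0.09  0.78  2.35]
[0.59440847 0.0296997  0.14668653] [[347.54070543 278.69720322]] [[203.77378923 289.93309805]]
```

View pics/s14.png

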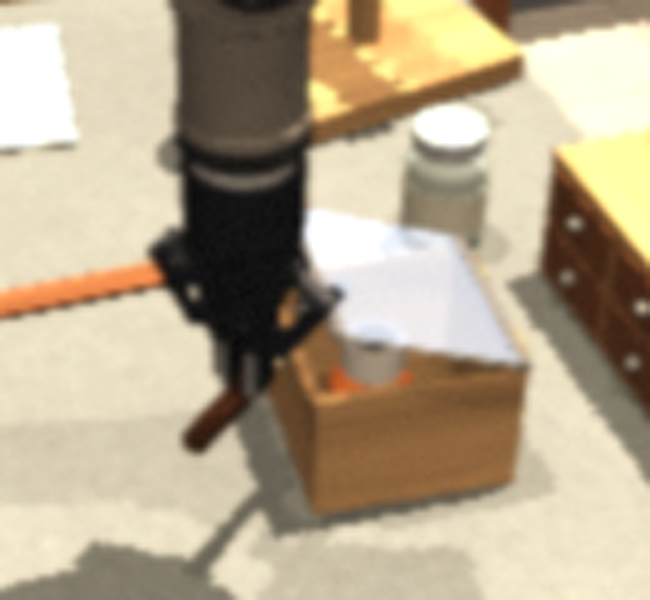

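View pics/t14.png

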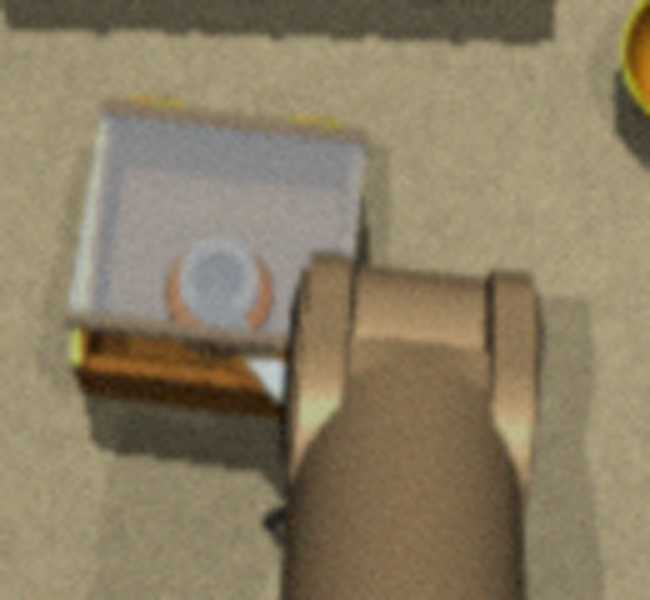

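Call:
move_arm(steps=[-1,0.4,0,0.9,0,0,0,-1,0.4,0,0.9,0,0,0,-1,0.6,-0.1,0.9,0,0,0,-1,0.6,0,0.8,0,0,0,-1,0.7,-0.1,0.8,0,0,0,-1,0.7,0,0.7,0,0,0,-1,0.9,-0.1,0.6,0,0,0,-1,0.9,0,0.6,0,0,0])

```text
t: 13.7
eef_pos: [0.5409, -0.0613, 0.2024]
tool_rot: [0.0, -0.342, 0.94, -0.0]
contact_force: [-1.1, -0.5, -1.7]
gripper_width: 0.134
```

```bash
python3 -c "
from h import *
o=st()
d,c=look(15,(210,100,340,220),(200,70,330,190),5,1.2)
p=tip(o);print(p,(proj(d,p)-[210,100])*5,(proj(c,p)-[200,70])*5)
"
```

```text
t 13.7 pos [ 0.5409 -0.0613  0.2024] ytool [-0.643  0.766 -0.   ] ztool [ 0. -0. -1.] F [-1.1 -0.5 -1.7] M [-0.21  0.32 -0.01] w 0.134 q [-0.2   0.29  0.24  1.91 -0.08  0.96  2.35]
[0.64542236 0.02647444 0.20690075] [[423.72510117 245.77844527]] [[210.77011312 268.49217109]]
```

View pics/s15.png

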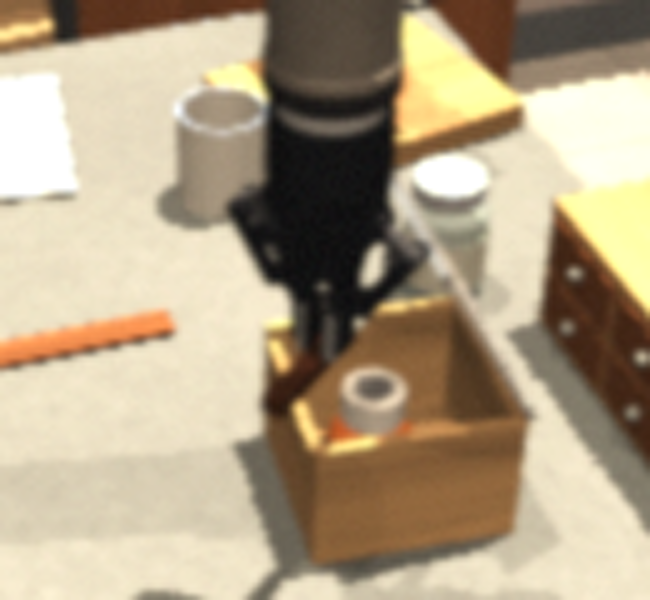

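View pics/t15.png

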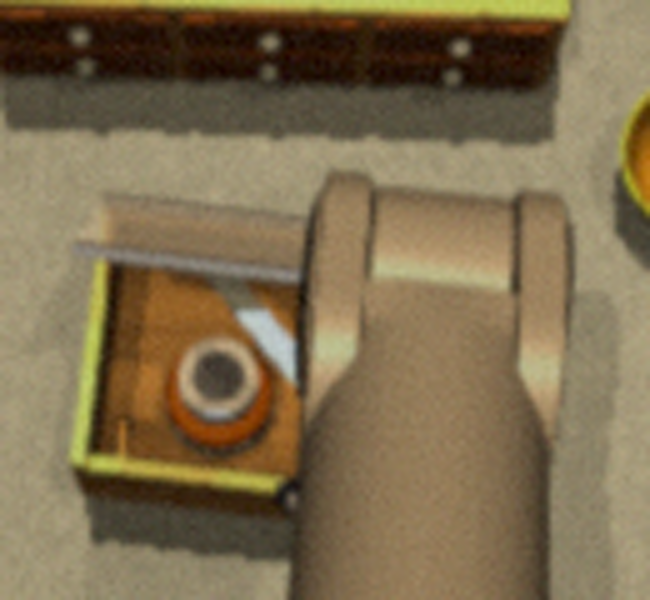

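Call:
move_arm(steps=[-1,0.9,-0.1,0.5,0,0,0,-1,0.9,-0.1,0.4,0,0,0,-1,1,-0.1,0.3,0,0,0,-1,1,-0.1,0.2,0,0,0,-1,1,-0.1,0.1,0,0,0,-1,1,-0.1,0,0,0,0,-1,1,-0.1,-0.1,0,0,0,-1,1,-0.1,-0.1,0,0,0])

```text
t: 14.6
eef_pos: [0.6189, -0.0691, 0.2147]
tool_rot: [-0.0, -0.342, 0.94, 0.0]
contact_force: [-0.7, 0.7, -0.6]
gripper_width: 0.134
```

Call:
move_arm(steps=[-1,0.9,0,-0.1,0,0,0,-1,0.9,0,-0.1,0,0,0,-1,0.3,0,0,0,0,0,-1,0,0,0,0,0,0])

```text
t: 15.0
eef_pos: [0.639, -0.0693, 0.2125]
tool_rot: [-0.001, -0.342, 0.94, 0.0]
contact_force: [-1.5, 0.4, -0.4]
gripper_width: 0.127
```

```bash
python3 -c "
from h import *
o=st()
d,c=look(16,(210,70,340,190),(200,40,330,160),5,1.2)
p=tip(o);print(p,(proj(d,p)-[210,70])*5,(proj(c,p)-[200,40])*5)
"
```

```text
t 15.0 pos [ 0.639  -0.0693  0.2125] ytool [-0.643  0.766  0.   ] ztool [-0.001 -0.    -1.   ] F [-1.5  0.4 -0.4] M [-0.12  0.34  0.04] w 0.127 q [-0.17  0.44  0.24  1.66 -0.12  1.05  2.38]
[0.74353401 0.01839756 0.21690595] [[563.50723293 363.75197575]] [[230.81534328 229.67203011]]
```

View pics/s16.png

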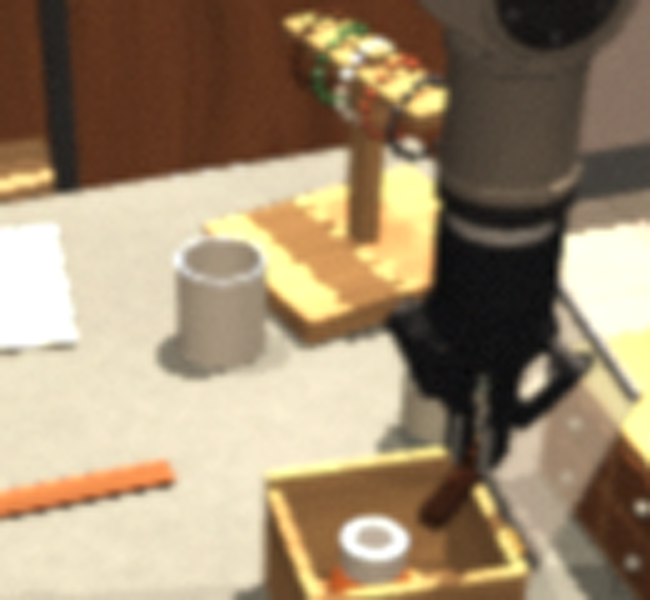

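View pics/t16.png

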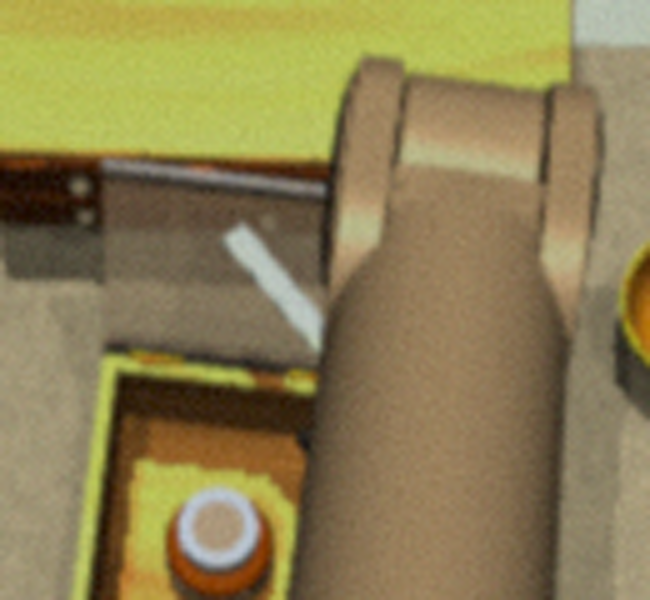

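Call:
move_arm(steps=[-1,-2,0,0,0,0,0,-1,-3,-1,0,0,0,0,-1,-3,-2.5,0,0,0,-6,-1,-3,-3,0,0,0,-8,-1,-3,-3,0,0,0,-8,-1,-3,-3.4,0,0,0,-8,-1,-1.1,-3.4,0,0,0,-8,-1,0,-3,0,0,0,-2])

```text
t: 15.9
eef_pos: [0.4563, -0.2638, 0.2138]
tool_rot: [0.001, 0.003, 1.0, 0.0]
contact_force: [0.7, 1.0, -0.9]
gripper_width: 0.126
```

Call:
move_arm(steps=[-1,0,0,-4.5,0,0,0,-1,0,0,-4.5,0,0,0,-1,0,0,-4.5,0,0,0,-1,0,0,-3.5,0,0,0,-1,0,0,0,0,0,0,-1,0,0,0,0,0,0,-1,0,0,0,0,0,0])

```text
t: 16.6
eef_pos: [0.4598, -0.2629, 0.0451]
tool_rot: [0.002, -0.0, 1.0, -0.001]
contact_force: [0.4, 0.3, -1.0]
gripper_width: 0.132
```

```bash
python3 -c "
from h import *
o=st()
d,c=look(17,(210,120,340,280),(200,60,370,230),4,1.2)
p=tip(o);print(p,(proj(d,p)-[210,120])*4,(proj(c,p)-[200,60])*4)
"
```

```text
t 16.6 pos [ 0.4598 -0.2629  0.0451] ytool [-0.     1.    -0.001] ztool [ 0.004 -0.001 -1.   ] F [ 0.4  0.3 -1. ] M [ 0.02 -0.01 -0.  ] w 0.132 q [ 0.11  0.51  0.36  2.06 -0.31  0.61  2.26]
[ 0.59626728 -0.26293219  0.05015379] [[412.18728715 505.52895124]] [[565.0675655  388.10064966]]
```

View pics/s17.png

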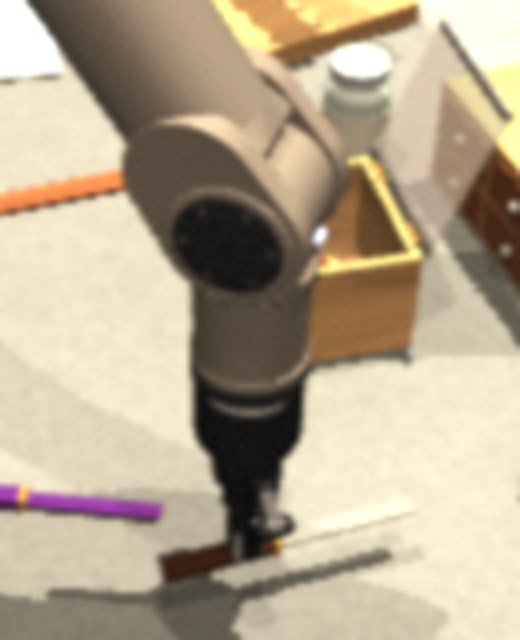

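View pics/t17.png

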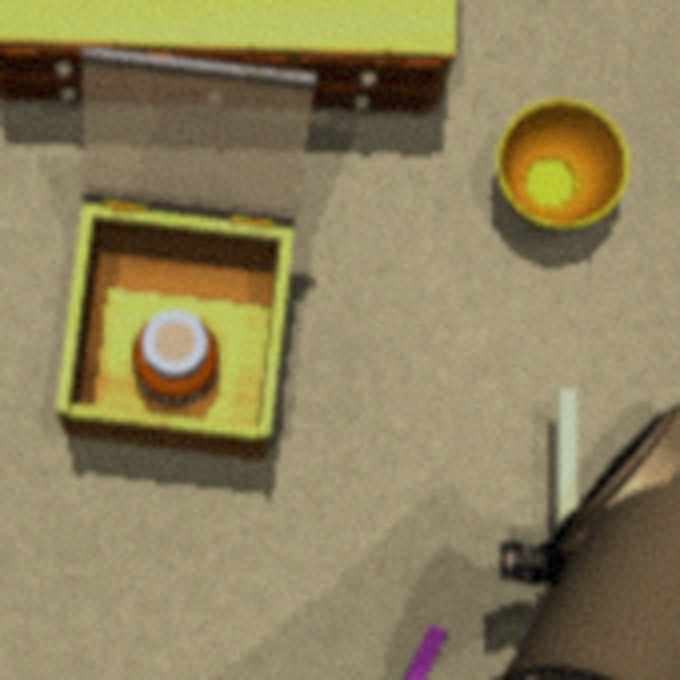

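Call:
move_arm(steps=[-1,0,0,-2,0,0,0,-1,0,0,-1.6,0,0,0,-1,0,0,0,0,0,0,-1,0,0,-0.4,0,0,0,-1,0,0,0,0,0,0,-1,0,0,0,0,0,0])

```text
t: 17.3
eef_pos: [0.4586, -0.2623, 0.0037]
tool_rot: [0.001, -0.0, 1.0, -0.0]
contact_force: [-0.5, 0.0, -0.6]
gripper_width: 0.132
```

Call:
move_arm(steps=[-1,0,0,-0.1,0,0,0,-1,0,0,0,0,0,0,-0.3,0,0,0,0,0,0,-0.3,0,0,0,0,0,0,-0.3,0,0,0,0,0,0,-0.3,0,0,2,0,0,0,-0.3,0,0,4.5,0,0,0,-0.3,0,0,4.5,0,0,0])

```text
t: 18.1
eef_pos: [0.4571, -0.2617, 0.1124]
tool_rot: [-0.001, -0.0, 1.0, 0.0]
contact_force: [0.7, -0.4, 0.0]
gripper_width: 0.352
```

```bash
python3 -c "
from h import *
o=st()
d,c=look(18,(210,180,340,280),(280,130,380,230),6,1.2)
"
```

```text
t 18.1 pos [ 0.4571 -0.2617  0.1124] ytool [-0.     1.     0.001] ztool [-0.003  0.001 -1.   ] F [ 0.7 -0.4  0. ] M [-0.08 -0.07 -0.03] w 0.352 q [ 0.05  0.4   0.43  2.03 -0.24  0.76  2.2 ]
```

View pics/s18.png

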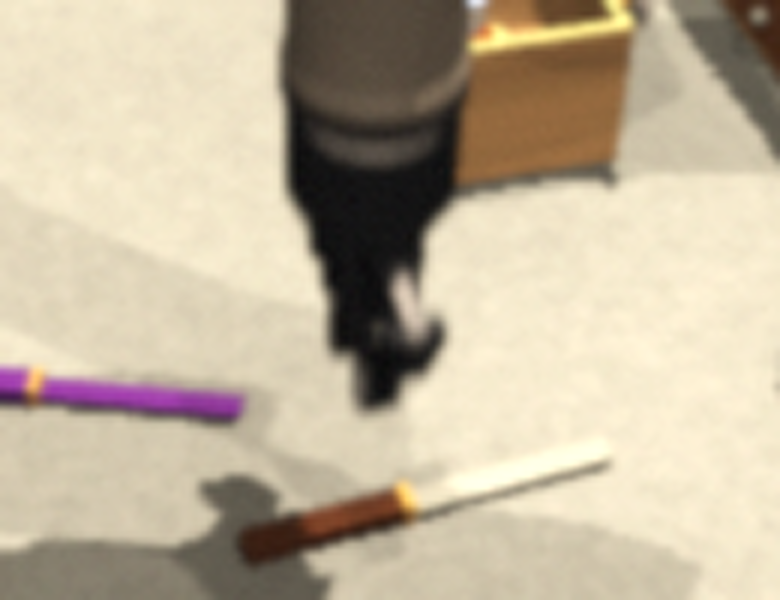

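Call:
move_arm(steps=[0.46,0,0,4.5,0,0,0,0.46,0,0,4.5,0,0,0,0.46,2,3.5,0,0,0,-7.5,0.46,2,3.5,0,0,0,-7.5,0.46,2,3.5,0,0,0,-7.5,0.46,2,3.5,0,0,0,-7.5,0.46,2,3.5,0,0,0,-7.5,0.46,2,3.5,0,0,0,-7.5], newtons=60)

```text
t: 19.0
eef_pos: [0.5784, -0.0504, 0.2014]
tool_rot: [-0.0, 0.385, 0.923, -0.0]
contact_force: [0.7, -0.6, -0.5]
gripper_width: 0.732
```

Call:
move_arm(steps=[0.46,2,3.5,0,0,0,-7.5,0.46,2,3.5,0,0,0,-7.5,0.46,0,0,0,0,0,0,0.46,0,0,0,0,0,0])

```text
t: 19.4
eef_pos: [0.6178, 0.0191, 0.2009]
tool_rot: [-0.0, 0.498, 0.867, -0.001]
contact_force: [0.2, -0.7, -0.3]
gripper_width: 0.732
```

```bash
python3 -c "
from h import *
o=st()
d,c=look(19,(230,90,340,220),(200,60,330,190),5,1.2)
p=o['eef_pos']-[0,0,0];print((proj(d,p)-[230,90])*5,(proj(c,p)-[200,60])*5)
"
```

```text
t 19.4 pos [0.6178 0.0191 0.2009] ytool [ 0.864  0.503 -0.002] ztool [-0.001 -0.001 -1.   ] F [ 0.2 -0.7 -0.3] M [-0.05 -0.   -0.  ] w 0.732 q [-0.56  0.46  0.59  1.75 -0.29  1.02  0.65]
[[289.13637341 316.7111179 ]] [[223.73197184 373.6849235 ]]
```

View pics/s19.png

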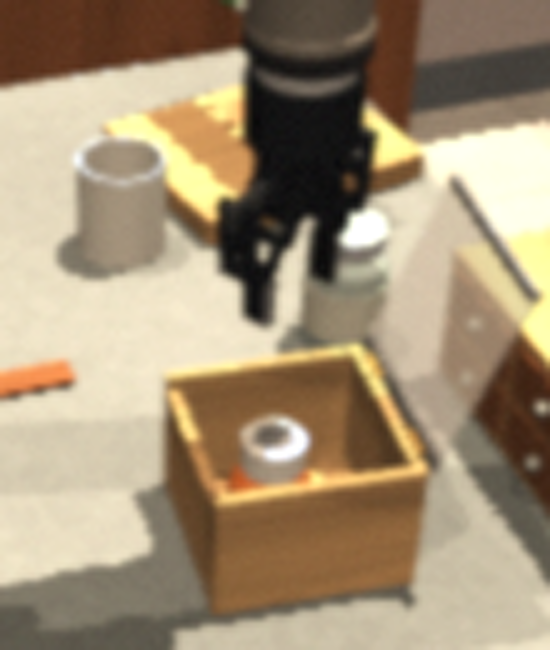

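View pics/t19.png

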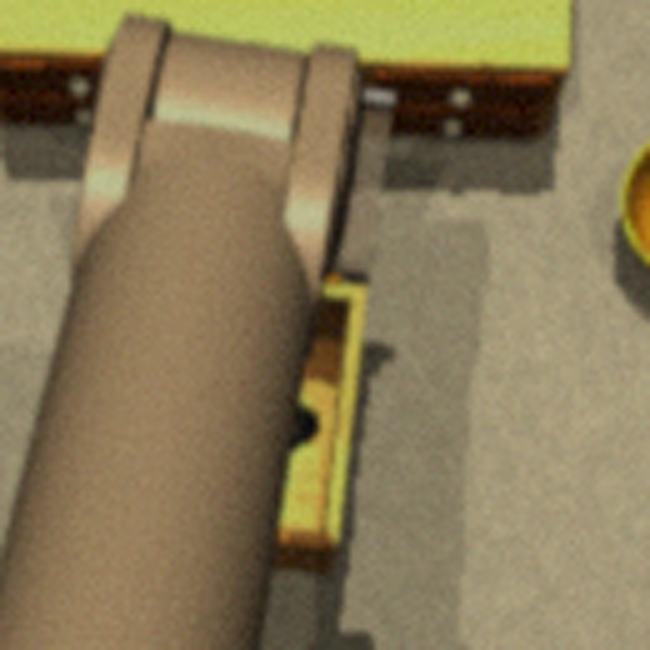

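```bash
python3 -c "
from h import *
c=cam('top');d=cam('side','s20')
for z in(.35,.4,.45,.5): print(z,plane(c,(230,63),z),plane(c,(230,84),z))
"
```

```text
0.35 [0.7493465  0.05550143 0.35      ] [0.69900848 0.05408621 0.35      ]
0.4 [0.72868259 0.05303438 0.4       ] [0.68077817 0.05168757 0.4       ]
0.45 [0.70801868 0.05056732 0.45      ] [0.66254786 0.04928894 0.45      ]
0.5 [0.68735477 0.04810027 0.5       ] [0.64431755 0.0468903  0.5       ]
```

View pics/s20.png

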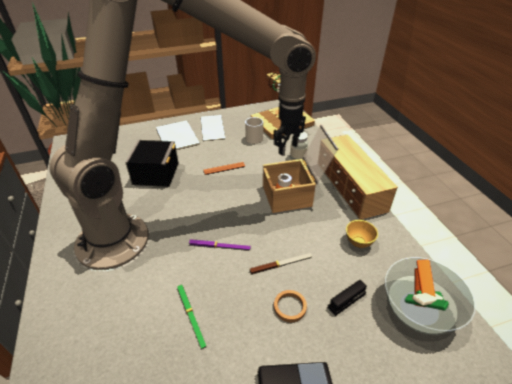

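Call:
move_arm(steps=[0.46,-0.1,0.4,-2.5,0,0,0,0.46,0,0,-4,0,0,0,0.46,0,0,-3.5,0,0,0,0.46,0,0,0,0,0,0,0.46,0,0,0,0,0,0])

```text
t: 20.1
eef_pos: [0.617, 0.0208, 0.1025]
tool_rot: [-0.0, 0.501, 0.866, -0.0]
contact_force: [0.3, -0.6, 0.3]
gripper_width: 0.728
```

```bash
python3 -c "
from h import *
o=st()
d,c=look(21,(250,140,330,210),(200,60,330,190),9,1.3)
p=o['eef_pos'];y=R.from_quat(np.roll(o['tool_rot'],-1)).as_matrix()[:,1]
for q in (p,p+.031*y,p-.031*y): print((proj(d,q+[0,0,.007])-[250,140])*9)
print('cap top',(proj(d,[.616,.023,.092])-[250,140])*9)
"
```

```text
t 20.1 pos [0.617  0.0208 0.1025] ytool [ 0.867  0.499 -0.001] ztool [-0. -0. -1.] F [ 0.3 -0.6  0.3] M [-0.01 -0.07 -0.03] w 0.728 q [-0.52  0.57  0.52  1.83 -0.37  0.84  0.71]
[[324.07991869 309.4497141 ]]
[[372.96319596 272.84811617]]
[[273.87074279 347.04408526]]
cap top [[317.43401162 341.19949276]]
```

View pics/s21.png

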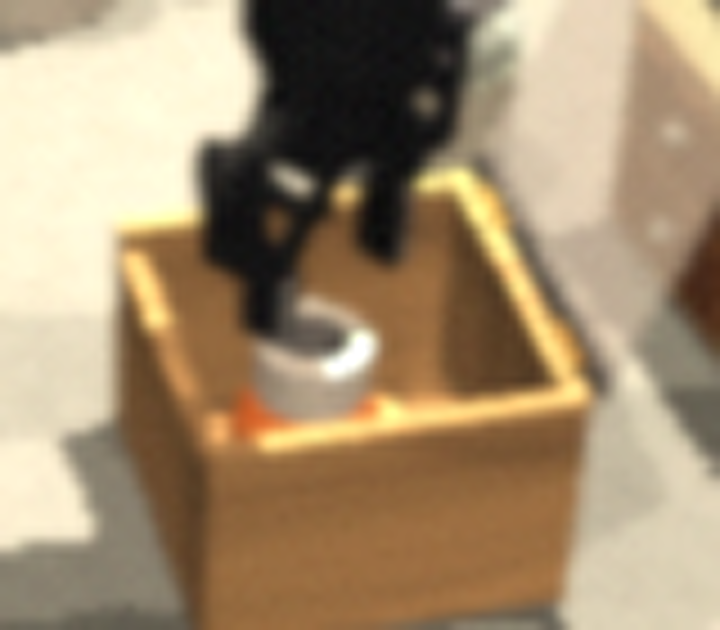

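Call:
move_arm(steps=[0.46,-0.1,0.2,-1,0,0,0,0.46,0,0,-1.5,0,0,0,0.46,0,0,-1.5,0,0,0,0.46,0,0,0,0,0,0,0.46,0,0,0,0,0,0])

```text
t: 20.7
eef_pos: [0.6155, 0.0238, 0.0611]
tool_rot: [-0.001, 0.5, 0.866, -0.001]
contact_force: [0.7, -0.4, 0.3]
gripper_width: 0.728
```

```bash
python3 -c "
from h import *
o=st()
d,c=look(22,(250,140,330,210),(200,60,330,190),9,1.3)
"
```

```text
t 20.7 pos [0.6155 0.0238 0.0611] ytool [ 0.866  0.5   -0.002] ztool [-0.002 -0.    -1.   ] F [ 0.7 -0.4  0.3] M [-0.04 -0.03  0.02] w 0.728 q [-0.5   0.62  0.49  1.85 -0.41  0.77  0.74]
```

View pics/s22.png

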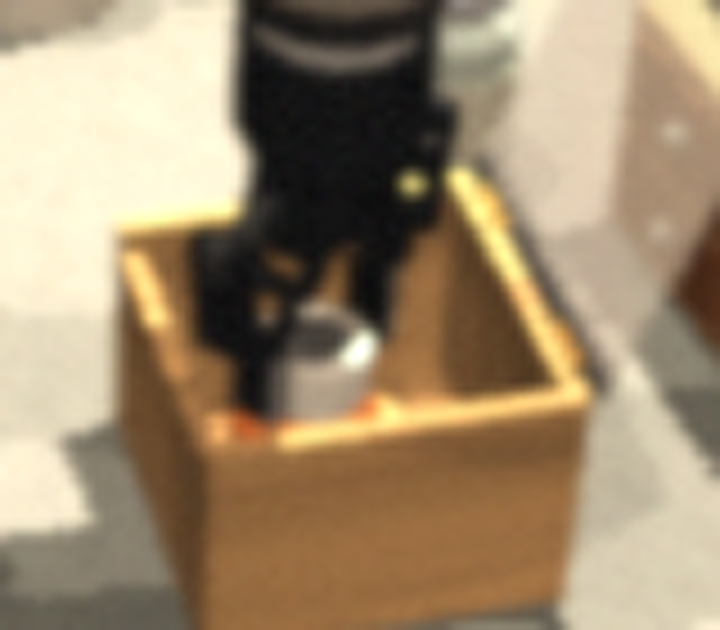

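Call:
move_arm(steps=[0.2,0,0,0,0,0,0,0.1,0,0,0,0,0,0,0.1,0,0,0,0,0,0,-1,0,0,0,0,0,0,-1,0,0,0,0,0,0], newtons=40)

```text
t: 21.3
eef_pos: [0.616, 0.0237, 0.0624]
tool_rot: [-0.0, 0.5, 0.866, -0.0]
contact_force: [-2.9, -1.5, 4.6]
gripper_width: 0.523
```

```bash
python3 -c "
from h import *
o=st()
d,c=look(23,(250,140,330,210),(200,60,330,190),9,1.3)
"
```

```text
t 21.3 pos [0.616  0.0237 0.0624] ytool [ 0.866  0.5   -0.   ] ztool [-0.  0. -1.] F [-2.9 -1.5  4.6] M [-0.26  0.68 -0.03] w 0.523 q [-0.5   0.62  0.49  1.85 -0.41  0.77  0.74]
```

View pics/s23.png

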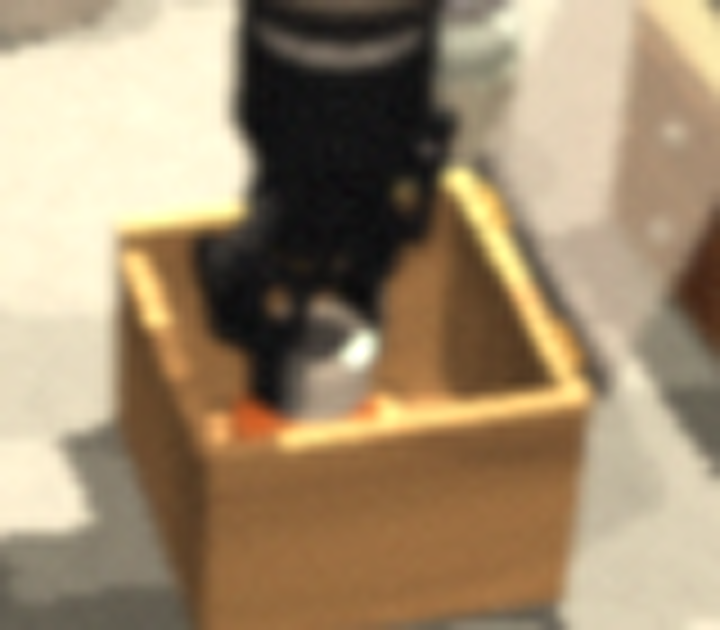

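Call:
move_arm(steps=[-1,0,0,0,0,0,0,-1,0,0,-0.2,0,0,0,-1,0,0,-0.1,0,0,0,-1,0,0,0,0,0,0], newtons=80)

```text
t: 21.8
eef_pos: [0.6161, 0.0236, 0.0596]
tool_rot: [-0.0, 0.5, 0.866, 0.0]
contact_force: [-4.9, -1.5, 8.9]
gripper_width: 0.517
```

Call:
move_arm(steps=[-1,0,0,-0.1,0,0,0,-1,0,0,0,0,0,0])

```text
t: 22.0
eef_pos: [0.6161, 0.0237, 0.0588]
tool_rot: [-0.0, 0.5, 0.866, 0.0]
contact_force: [-4.8, -1.4, 10.1]
gripper_width: 0.513
```

Call:
move_arm(steps=[-1,0,0,-0.1,0,0,0,-1,0,0,0,0,0,0])

```text
t: 22.2
eef_pos: [0.6161, 0.0236, 0.0579]
tool_rot: [-0.0, 0.5, 0.866, 0.0]
contact_force: [-5.0, -0.2, 11.1]
gripper_width: 0.511
```

Call:
move_arm(steps=[-1,0,0,-0.1,0,0,0,-1,0,0,0,0,0,0])

```text
t: 22.4
eef_pos: [0.6161, 0.0237, 0.057]
tool_rot: [-0.0, 0.5, 0.866, 0.0]
contact_force: [-6.1, -0.9, 11.9]
gripper_width: 0.513
```

Call:
move_arm(steps=[-1,0,0,0,0,0,3,-1,0,0,0,0,0,5,-1,0,0,0,0,0,5,-1,0,0,0,0,0,0])

```text
t: 22.8
eef_pos: [0.6169, 0.0244, 0.0574]
tool_rot: [0.001, 0.397, 0.918, 0.001]
contact_force: [-2.7, 0.5, 12.4]
gripper_width: 0.51
```

```bash
python3 -c "
from h import *
o=st()"
```

```text
t 22.8 pos [0.6169 0.0244 0.0574] ytool [0.729 0.684 0.002] ztool [ 0.002  0.001 -1.   ] F [-2.7  0.5 12.4] M [-0.07  0.85  0.1 ] w 0.51 q [-0.45  0.62  0.42  1.85 -0.36  0.75  0.92]
```

Call:
move_arm(steps=[-1,0,0,0,0,0,6,-1,0,0,0,0,0,6,-1,0,0,0,0,0,6,-1,0,0,0,0,0,6,-1,0,0,0,0,0,6,-1,0,0,0,0,0,6,-1,0,0,0,0,0,6,-1,0,0,0,0,0,0])

```text
t: 23.6
eef_pos: [0.6176, 0.0252, 0.0577]
tool_rot: [0.002, 0.042, 0.999, 0.001]
contact_force: [-2.2, 1.7, 11.6]
gripper_width: 0.508
```

```bash
python3 -c "
from h import *
o=st()
d,c=look(24,(250,140,330,210),(200,60,330,190),9,1.3)"
```

```text
t 23.6 pos [0.6176 0.0252 0.0577] ytool [0.083 0.997 0.002] ztool [ 0.003  0.002 -1.   ] F [-2.2  1.7 11.6] M [0.34 0.5  0.03] w 0.508 q [-0.31  0.59  0.23  1.84 -0.19  0.73  1.51]
```

View pics/s24.png

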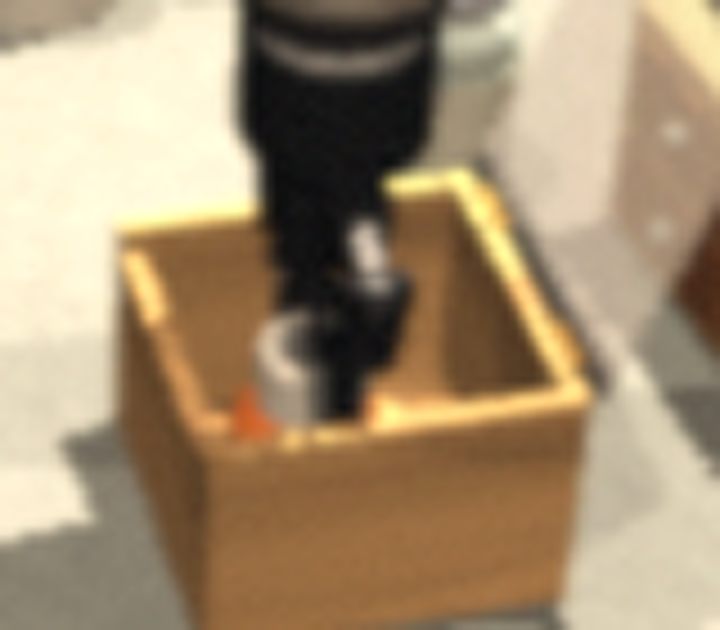

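Call:
move_arm(steps=[-1,0,0,0,0,0,6,-1,0,0,0,0,0,6,-1,0,0,0,0,0,6,-1,0,0,0,0,0,6,-1,0,0,0,0,0,6,-1,0,0,0,0,0,4,-1,0,0,0,0,0,0])

```text
t: 24.4
eef_pos: [0.6173, 0.0257, 0.0576]
tool_rot: [0.002, -0.252, 0.968, 0.001]
contact_force: [-2.8, 2.7, 11.0]
gripper_width: 0.513
```

```bash
python3 -c "
from h import *
o=st()"
```

```text
t 24.4 pos [0.6173 0.0257 0.0576] ytool [-0.487  0.873  0.001] ztool [ 0.003  0.002 -1.   ] F [-2.8  2.7 11. ] M [0.47 0.59 0.06] w 0.513 q [-0.2   0.58  0.07  1.83 -0.06  0.73  1.99]
```

Call:
move_arm(steps=[-1,0,0,0.4,0,0,0,-1,0,0,0.4,0,0,0,-1,0,0,0,0,0,0])

```text
t: 24.7
eef_pos: [0.617, 0.0248, 0.0648]
tool_rot: [0.001, -0.251, 0.968, 0.0]
contact_force: [0.5, 1.9, 1.8]
gripper_width: 0.506
```

Call:
move_arm(steps=[-1,0,0,0.5,0,0,0,-1,0,0,0.5,0,0,0,-1,0,0,0,0,0,0])

```text
t: 25.0
eef_pos: [0.6162, 0.0235, 0.0743]
tool_rot: [0.0, -0.25, 0.968, -0.0]
contact_force: [0.3, -0.3, 0.1]
gripper_width: 0.505
```

```bash
python3 -c "
from h import *
o=st()
d,c=look(25,(250,140,330,210),(200,60,330,190),9,1.3)"
```

```text
t 25.0 pos [0.6162 0.0235 0.0743] ytool [-0.485  0.875 -0.001] ztool [ 0. -0. -1.] F [ 0.3 -0.3  0.1] M [ 0.01 -0.05  0.  ] w 0.505 q [-0.2   0.55  0.08  1.82 -0.06  0.77  1.99]
```

View pics/s25.png

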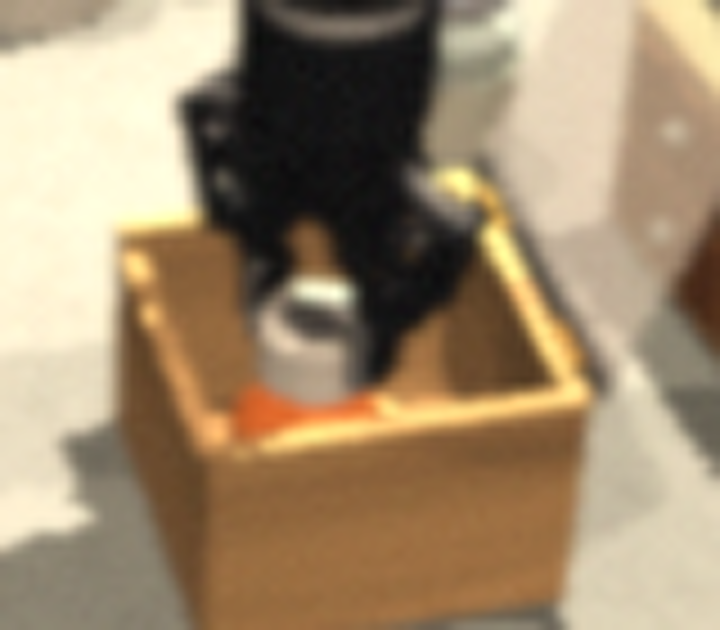

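Call:
move_arm(steps=[-1,0,0,1,0,0,0,-1,0,0,1.5,0,0,0,-1,0,0,1.5,0,0,0,-1,0,0,0.8,0,0,0,-1,0,0,0,0,0,0,-1,0,0,0,0,0,0])

```text
t: 25.7
eef_pos: [0.6161, 0.024, 0.1222]
tool_rot: [0.0, -0.251, 0.968, 0.0]
contact_force: [-0.4, 0.1, 0.3]
gripper_width: 0.512
```

```bash
python3 -c "
from h import *
o=st()
d,c=look(26,(250,120,330,200),(150,40,400,240),7,1.3)
p=o['eef_pos'].copy()
for z in(.126,.152,.076): p[2]=z; print(z,(proj(d,p)-[250,120])*7)
d=cam('side','s27')"
```

```text
t 25.7 pos [0.6161 0.024  0.1222] ytool [-0.485  0.874 -0.   ] ztool [ 0.  0. -1.] F [-0.4  0.1  0.3] M [ 0.03  0.02 -0.04] w 0.512 q [-0.21  0.49  0.09  1.8  -0.05  0.86  1.98]
0.126 [[249.61445595 351.40008308]]
0.152 [[252.27980911 309.79529157]]
0.076 [[244.68731063 428.31028663]]
```

View pics/s26.png

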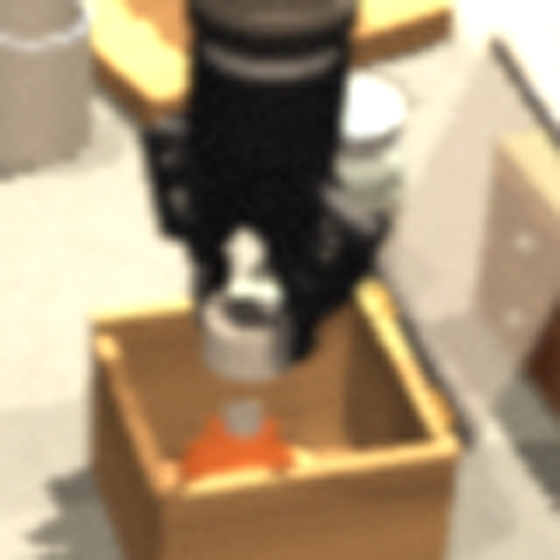

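View pics/s27.png

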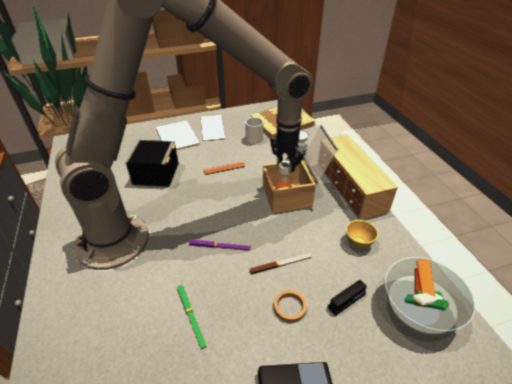

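```bash
python3 -c "
from station import order
print(order.hand_in())"
```

```text
the job is handed in; nothing more can be done
None
```

The job is done and handed in at about 26 s on the robot clock, within the 72 s limit; `hand_in` reports no verdict.

- **Lid:** I put the paper knife's blade into the gap under the lid's front edge and swung the lid back to roughly 109° (estimated from the blade tip). In the pictures it stayed open after the knife was pulled away.
- **Knife:** I laid it flat on the counter at its starting spot. The pictures show it lying there after release.
- **Cap:** I pushed it down until the spring force was about 12 N, turned it counter-clockwise about 89°, and it lifted off with no resistance.
- **Final state:** The cap is held level, with its rim about 5 cm above the bottle's mouth in the last side picture. The measured force on the tool is near zero. The last side picture shows the other things where they were.

**Checks that disagreed:** The arm's reported height did not match the cameras. The fingertips stood about 2 cm higher than it implied, so the first grasp of the knife closed on nothing, without touching it. I then found the height by careful approach and worked from that. The remaining camera and arm positions agreed to within a few millimetres.

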